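# Re-rack four samples in reverse order for the return measuring run

## Robot

A 6-joint arm with a two-finger parallel gripper is mounted at the origin on a cart in front of the work surface, level with it; the furniture and walls round the work are solid. World frame = base frame: x ahead of the robot, y to its left, z up, the work surface at z = 0. Lengths are in m, angles in degrees, forces in N, time in s.
With the tool pointing down it reaches from about 0.35 to 0.725 m from the base axis. Payload 4.3 kg.
Tool frame: the origin (TCP) lies at the very end of the fingers, on their centre line; the grasp point (between the pads) lies env.pinch_z behind it (env.pinch_z is the distance from the TCP to the grasp point, in m); z points along the fingers, y is the line along which they close (so a half turn about z gives the same grasp; the last joint's range is limited). The gripper opens to 85 mm and grips with 20 to 120 N. Pads are 22 mm wide; open, the fingers measure 114 mm over their backs; the gripper's body (76 mm by 85 mm) begins 54 mm behind the grasp point. The pads swing forward as they close: fully open they stand 13 mm farther back than shut.
Start: joints at [-72.611, 21.618, 4.641, 73.018, 0, 83.68], TCP at [0.231, -0.527, 0.231] pointing down, gripper open.
Joint ranges: [-156.06, 156.06], [-48.1, 94.91], [-58.44, 69.94], [-101.28, 121.22], [-78.64, 73.56], [-180, 180]. Speed limits (degrees/s): [147.25, 147.25, 180, 180, 180, 180].

## Interface

Orientations are given as [roll, pitch, yaw] about the fixed x, y, z axes, in that order (R = Rz(yaw) Ry(pitch) Rx(roll)).
In Python, from bench import get_obs, capture, calibration, env gives the robot as it stands.
- The arm moves only by the tool send_rows, never from a script. Its argument "deltas" is a list of rows, each an object of numbers: "x", "y", "z": the shift along the tool's x, y, z in units of 0.8 m (1.0 is 0.8 m); "rx", "ry", "rz": the turn, a rotation vector about the tool's x, y, z in units of 30 degrees (1.0 is 30 degrees). In form: [{"x": .., "y": .., "z": .., "rx": .., "ry": .., "rz": ..}, ...]. A call has 1 to 10 rows; each row is the pose to reach, as a shift and turn from the pose commanded when the call began, along the tool's axes at that moment; what a row does not reach only later rows make up. A row lasts 1/12 s, in which the tool goes at most 41.7 mm and 7.16 degrees, less where a joint would pass 70% of its speed; a pose out of reach is approached as far as the arm can. A call with a number of a shift or a turn outside -1 to 1 is refused whole. A call with a gripper value outside its range is refused whole. "grip" is the gripper command: -1 is shut, 1 is fully open, values between are in proportion, set as the call begins (left out, the last holds). The fingers move at their own pace and stop on an object; "grip_force" is the grip in N (left out, the last holds). Time passes only in rows, so rows that repeat a pose let the fingers close. It gives the time, the measured TCP pose, the force, the opening and the grip force at its end, in the units of the state.
- get_obs(): the state, without advancing time (a new reading comes with each control period).
- capture(name): name is "scene" or "top" or "wrist"; returns (picture, depth): 400x640x3 uint8, blue, green, red; 400x640 float32, m along the optical axis (not along the pixel's ray), 0 where there is no reading.
- calibration(name): a dict with "fx", "fy", "cx", "cy" (pixels), "rvec" (rotation vector, rad) and "tvec" (3), from world to camera coordinates, as OpenCV has them; the wrist camera has in their place "tool_from_camera" (4x4, takes a point from camera to tool coordinates, whose origin is the TCP and whose axes are the flange's). Camera axes: x right, y down, z forward; pixel columns grow to the right and rows downward; lengths in m; the calibration is good to about 2 mm. A picture is of the moment at which its call begins: read the wrist's pose just before it. calibration takes no time and is no camera call.
- env.job_done(): hands the job in; it is judged then, once.
The state is a dict: "t": time; "qpos": joint angles; "qd": joint speeds; "joint_torque": joint torques, N m; "tcp_pos": TCP position; "tcp_rot": TCP orientation; "force": force on the tool from outside, world axes, zero at the start; "torque": the same for the moment, N m; "width": finger opening in m; "gripper_force": force on a finger pad.
Only numpy, scipy, OpenCV 4.12 (cv2) and the standard library are available. Lean on these libraries where they do the work, as an engineer would, in place of code of your own. Each camera call takes 0.05 s, during which the arm holds its last target. There are 200 camera calls.

## Task

The samples have been measured from left to right and the return run, which cancels drift, needs them the other way round. Move all four samples from the black nests of the full rack into the pockets of the empty rack in reverse order, as seen from the robot: the leftmost sample goes into the rightmost pocket, the next one into the pocket beside it, and so on. Each must sit upright and flat on the floor of its own pocket, not on a rib, and be let go.

Things in the scene. Friction and masses are not known exactly. Their poses are not given: they have to be found in the camera images.
- bush_center (a point): Turned steel bush: round flange 34 mm across at its foot, narrower above, 30 mm high, about 85 g, stands on the flange. Point on its axis, half-way up (15 mm above its underside); z up. Best gripped low, at the flange; above it the sides lean in.
- gear_center (a point): Small steel spur gear lying flat, 44 mm across, 12 mm thick, about 130 g. Point at its centre, 6 mm above its underside; z up.
- bearing_center (a point): Steel ball bearing lying flat, 34 mm across, 11 mm thick, about 90 g. Point at its centre, 5.5 mm above its underside; z up.
- block_center (a point): Milled aluminium step block, 60 mm long (its y), 24 mm wide (its x), about 120 g, with steps 8, 16 and 24 mm high rising towards +y (edges at y = -12 and +8 mm). Point at the middle of its length and width, 12 mm above its underside; z up. At the start its length lies across the rack, along the rack's x. Grip it across its width at the middle.
- nest_bush: Fixed black nest plate 76 x 58 x 5 mm in which the bush stands at the start; its place in the row tells where that sample stood. Origin: centre of its underside, 8 mm above the worktop (upper face at 13 mm); x across the rack, y along it. Four steel pins, 4 mm thick and 3 mm high, stand round the sample with about 2 mm of play.
- nest_gear: Fixed black nest plate 76 x 58 x 5 mm in which the gear stands at the start; its place in the row tells where that sample stood. Origin: centre of its underside, 8 mm above the worktop (upper face at 13 mm); x across the rack, y along it. Four steel pins, 4 mm thick and 3 mm high, stand round the sample with about 2 mm of play.
- nest_bearing: Fixed black nest plate 76 x 58 x 5 mm in which the bearing stands at the start; its place in the row tells where that sample stood. Origin: centre of its underside, 8 mm above the worktop (upper face at 13 mm); x across the rack, y along it. Four steel pins, 4 mm thick and 3 mm high, stand round the sample with about 2 mm of play.
- nest_block: Fixed black nest plate 76 x 58 x 5 mm in which the step block stands at the start; its place in the row tells where that sample stood. Origin: centre of its underside, 8 mm above the worktop (upper face at 13 mm); x across the rack, y along it. Six steel pins, 4 mm thick and 3 mm high, stand round the sample with about 2 mm of play.
- rack_full: The rack that is full at the start: a fixed aluminium rail 80 x 322 x 8 mm, carrying the four black nests in a row. Origin at the centre of its underside, on the worktop; x across it (away from the robot), y along the row (to the robot's left). The nests' centres are at y = +108, +36, -36 and -108 mm, 72 mm apart.
- rack_empty: Fixed aluminium rail 88 x 322 mm with four open pockets between low grey ribs, empty at the start. Origin: centre of its underside, on the worktop; x across it (away from the robot), y along it (robot's left). Pocket centres at x = 0, y = +108, +36, -36, -108 mm; inside 76 (x) by 58 mm (y), floor 8 mm and rib tops 12 mm above the worktop. Any sample fits; the block with its length along x.
There are look-alikes about, which are no part of the job. Leave any orange, purple or turquoise look-alike of the part that bears bush_center alone.

How it is judged (in metres and radians):
At the end, for the whole second after the job is handed in: Each sample rests, released and still, in the pocket that mirrors its nest (nest at rack y = p, sample at y = -p): anywhere inside the pocket (18 mm along, 22 mm across from its middle), flat on the floor (height within 3 mm, tilt under 0.12 rad) (((y of nest_bush in the frame of rack_full between 0.088 and 0.128 m and y of bush_center in the frame of rack_empty between -0.126 and -0.09 m) or (y of nest_bush in the frame of rack_full between 0.016 and 0.056 m and y of bush_center in the frame of rack_empty between -0.054 and -0.018 m) or (y of nest_bush in the frame of rack_full between -0.056 and -0.016 m and y of bush_center in the frame of rack_empty between 0.018 and 0.054 m) or (y of nest_bush in the frame of rack_full between -0.128 and -0.088 m and y of bush_center in the frame of rack_empty between 0.09 and 0.126 m)) and x of bush_center in the frame of rack_empty between -0.022 and 0.022 m and z of bush_center in the frame of rack_empty between 0.02 and 0.026 m and angle between each of bush_center, gear_center, bearing_center, block_center's own z axis and vertical below 0.12 rad and linear speed of each of bush, gear, bearing, block below 0.02 m/s and angular speed of each of bush, gear, bearing, block below 0.3 rad/s and ((y of nest_gear in the frame of rack_full between 0.088 and 0.128 m and y of gear_center in the frame of rack_empty between -0.126 and -0.09 m) or (y of nest_gear in the frame of rack_full between 0.016 and 0.056 m and y of gear_center in the frame of rack_empty between -0.054 and -0.018 m) or (y of nest_gear in the frame of rack_full between -0.056 and -0.016 m and y of gear_center in the frame of rack_empty between 0.018 and 0.054 m) or (y of nest_gear in the frame of rack_full between -0.128 and -0.088 m and y of gear_center in the frame of rack_empty between 0.09 and 0.126 m)) and x of gear_center in the frame of rack_empty between -0.022 and 0.022 m and z of gear_center in the frame of rack_empty between 0.011 and 0.017 m and ((y of nest_bearing in the frame of rack_full between 0.088 and 0.128 m and y of bearing_center in the frame of rack_empty between -0.126 and -0.09 m) or (y of nest_bearing in the frame of rack_full between 0.016 and 0.056 m and y of bearing_center in the frame of rack_empty between -0.054 and -0.018 m) or (y of nest_bearing in the frame of rack_full between -0.056 and -0.016 m and y of bearing_center in the frame of rack_empty between 0.018 and 0.054 m) or (y of nest_bearing in the frame of rack_full between -0.128 and -0.088 m and y of bearing_center in the frame of rack_empty between 0.09 and 0.126 m)) and x of bearing_center in the frame of rack_empty between -0.022 and 0.022 m and z of bearing_center in the frame of rack_empty between 0.0105 and 0.0165 m and ((y of nest_block in the frame of rack_full between 0.088 and 0.128 m and y of block_center in the frame of rack_empty between -0.126 and -0.09 m) or (y of nest_block in the frame of rack_full between 0.016 and 0.056 m and y of block_center in the frame of rack_empty between -0.054 and -0.018 m) or (y of nest_block in the frame of rack_full between -0.056 and -0.016 m and y of block_center in the frame of rack_empty between 0.018 and 0.054 m) or (y of nest_block in the frame of rack_full between -0.128 and -0.088 m and y of block_center in the frame of rack_empty between 0.09 and 0.126 m)) and x of block_center in the frame of rack_empty between -0.022 and 0.022 m and z of block_center in the frame of rack_empty between 0.017 and 0.023 m); the robot touches nothing.
It also fails if it takes over 104 s, if anything falls off the work surface, if the arm or the gripper's body presses on something with over 40 N, if the wrist force passes 120 N, or if a joint passes its speed limit or range.

## Working session

There is one attempt and no reset: what is moved stays moved. The work goes in short steps, Python scripts to look and compute and a tool call to move; the robot and the scene stay as the last step left them, time stands still between calls to the robot, and variables do not carry over. Pictures are saved under pics/ and viewed, at most 14 in all, crops included, and the job is handed in when it is done.

Besides the shell and the picture viewer there is one more tool, called after "Request:" in YAML: its name, and indented under it one key for each argument. send_rows: Moves the arm, as the interface text tells. Shifts and turns lie within -1 to 1; 1 stands for 0.8 m of shift or 30 degrees of turn. Its arguments: {"type":"object","properties":{"deltas":{"type":"array","items":{"type":"object","properties":{"x":{"type":"number"},"y":{"type":"number"},"z":{"type":"number"},"rx":{"type":"number"},"ry":{"type":"number"},"rz":{"type":"number"}}}},"grip":{"type":"number"},"grip_force":{"type":"number"}},"required":["deltas"]}

```bash
ls; mkdir -p pics; python3 - <<'E'
from bench import get_obs, capture, calibration, env
import cv2
print(get_obs(), env.pinch_z)
for n in ("scene","top"):
    im,d=capture(n); cv2.imwrite(f"pics/{n}0.png",im)
    import numpy as np; np.save(f"{n}0.npy",d)
    print(n,calibration(n))
print(calibration("wrist"))
E
```

```text
pics
{'t': 0.0, 'qpos': array([-7.26089213e+01,  2.16626734e+01,  4.56124238e+00,  7.30179646e+01,
       -9.58940073e-04,  8.36790862e+01]), 'qd': array([-0.06863718, -0.03278059, -0.05049416, -0.00140233, -0.00809352,
        0.00597851]), 'joint_torque': array([ 4.65825258e-05, -4.63600695e+01,  2.69878292e+01,  2.06349185e-02,
       -8.96513029e-05,  9.27117156e-06]), 'tcp_pos': array([ 0.23101912, -0.52582072,  0.23034171]), 'tcp_rot': array([-1.79881225e+02, -1.21919973e-02,  2.37119809e+01]), 'force': array([-1.28881106,  0.10721098, -0.3125309 ]), 'torque': array([-0.00186898, -0.01589635, -0.03223385]), 'gripper_force': 0.0, 'width': 0.0850324496235996} 0.0187
scene {'fx': 458.7189355029776, 'fy': 458.7189355029776, 'cx': 315.14801282013025, 'cy': 199.58527193739852, 'rvec': array([ 1.87337958, -0.98313353,  0.61311708]), 'tvec': array([-0.34161906,  0.21413236,  0.56509216])}
top {'fx': 367.4360691343844, 'fy': 367.4360691343844, 'cx': 320.185536027418, 'cy': 198.85695741258678, 'rvec': array([ 2.13511205, -2.18253048,  0.14539874]), 'tvec': array([-0.09810802,  0.47880172,  0.85842748])}
{'fx': 288.89736757385094, 'fy': 288.89736757385094, 'cx': 321.85495742998125, 'cy': 203.04802399363257, 'tool_from_camera': array([[ 8.92503458e-04, -9.44862943e-01, -3.27464843e-01,
         8.30114415e-02],
       [ 9.99999590e-01,  8.94178164e-04,  1.45442426e-04,
         4.36666065e-04],
       [ 1.55388753e-04, -3.27464838e-01,  9.44863353e-01,
        -1.43095689e-01],
       [ 0.00000000e+00,  0.00000000e+00,  0.00000000e+00,
         1.00000000e+00]])}
```

View pics/top0.png

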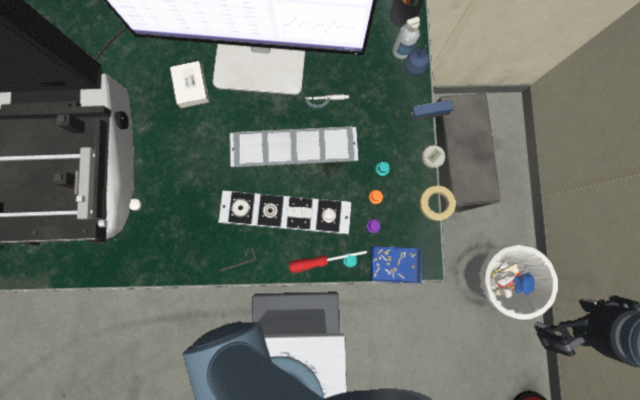

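View pics/scene0.png

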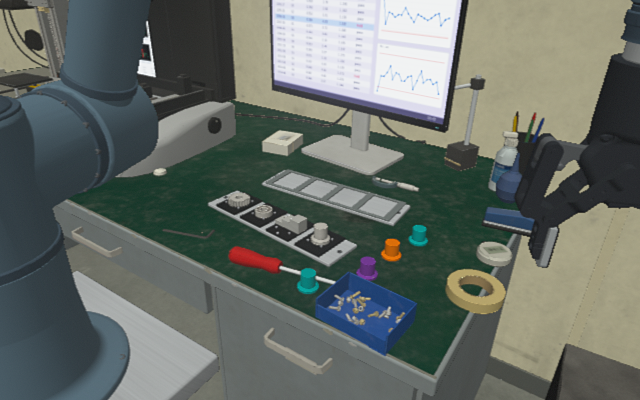

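The top view shows the full rack from (220,205) to (350,218), with gear (240,208), bearing (270,211), block (299,213) and bush (329,214) from left to right. The empty rack's pockets run from (245,149) to (340,143), and the coloured bushes stand to the right. The scene view agrees. Next I measure the racks, nests and samples.

```bash
cat > h.py <<'E'
import numpy as np, cv2
from scipy.spatial.transform import Rotation as R
from bench import get_obs, capture, calibration, env
def rays(name, px, obs=None):
    c=calibration(name); px=np.atleast_2d(px).astype(float)
    d=np.c_[(px[:,0]-c["cx"])/c["fx"],(px[:,1]-c["cy"])/c["fy"],np.ones(len(px))]
    if name=="wrist":
        T=c["tool_from_camera"]; Rt=R.from_euler("xyz",obs["tcp_rot"],degrees=True).as_matrix()
        return Rt@T[:3,3]+obs["tcp_pos"], d@T[:3,:3].T@Rt.T
    Rc=R.from_rotvec(c["rvec"]).as_matrix()
    return -Rc.T@c["tvec"], d@Rc
def onplane(name, px, z, obs=None):
    o,d=rays(name,px,obs); return o+d*((z-o[2])/d[:,2])[:,None]
def move(target, yaw=None):
    """shift and turn in tool units from current pose to target world pos (pointing down)"""
    o=get_obs(); Rt=R.from_euler("xyz",o["tcp_rot"],degrees=True)
    s=Rt.inv().apply(np.array(target)-o["tcp_pos"])/0.8
    r=None if yaw is None else (Rt.inv()*R.from_euler("xyz",[180,0,yaw],degrees=True)).as_rotvec(degrees=True)/30
    return s.round(4), None if r is None else r.round(4)
E
python3 - <<'E'
from h import *
im=cv2.imread("pics/top0.png"); g=cv2.cvtColor(im,cv2.COLOR_BGR2GRAY); hsv=cv2.cvtColor(im,cv2.COLOR_BGR2HSV)
for nm,(x0,y0,x1,y1),z in (("full",(205,180,362,242),.008),("empty",(215,115,370,175),.012)):
    m=np.zeros_like(g); m[y0:y1,x0:x1]=((hsv[...,1]<60)[y0:y1,x0:x1]*255)
    m=cv2.morphologyEx(m,cv2.MORPH_OPEN,np.ones((5,5)))
    cs=max(cv2.findContours(m,cv2.RETR_EXTERNAL,cv2.CHAIN_APPROX_NONE)[0],key=cv2.contourArea)
    P=onplane("top",cs[:,0],z)[:,:2].astype(np.float32)*1000
    print(nm,cv2.minAreaRect(P))
m=np.zeros_like(g); m[185:240,215:355]=(g<70)[185:240,215:355]*255*(hsv[...,1]<80)[185:240,215:355]
m=cv2.morphologyEx(m,cv2.MORPH_CLOSE,np.ones((3,3)))
for c in cv2.findContours(m,cv2.RETR_EXTERNAL,cv2.CHAIN_APPROX_NONE)[0]:
    if cv2.contourArea(c)>150: 
        r=cv2.minAreaRect(onplane("top",c[:,0],.013)[:,:2].astype(np.float32)*1000); print("nest",cv2.minAreaRect(c)[0],r)
E
```

```text
full ((448.8989562988281, -20.262115478515625), (327.7279052734375, 87.52999877929688), 84.17062377929688)
empty ((600.50830078125, -44.88232421875), (121.62496185302734, 324.9352722167969), 1.1676236391067505)
nest (298.2896728515625, 222.52415466308594) ((421.5948486328125, -53.803993225097656), (52.14257049560547, 21.129297256469727), 83.98255157470703)
nest (240.9453887939453, 207.9641571044922) ((460.6272888183594, 86.52420043945312), (53.12956619262695, 83.48981475830078), 83.81778717041016)
nest (328.6107177734375, 211.22702026367188) ((448.09527587890625, -128.8936767578125), (52.86215591430664, 105.86076354980469), 83.81588745117188)
nest (269.0296936035156, 209.20297241210938) ((456.27142333984375, 17.69440269470215), (58.88019943237305, 89.96952056884766), 83.80879974365234)
nest (299.0, 195.5) ((488.39715576171875, -56.48463821411133), (59.5943603515625, 52.38871765136719), 88.775634765625)
```

```bash
cat >> h.py <<'E'
def plan(wps):
    """wps: (x,y,z,yaw) tool down; prints the shift/turn for each call in turn, chained"""
    o=get_obs(); p=o["tcp_pos"].copy(); Rt=R.from_euler("xyz",o["tcp_rot"],degrees=True)
    for x,y,z,yaw in wps:
        t=np.array([x,y,z]); s=(Rt.inv().apply(t-p)/.8).round(4)
        r=((Rt.inv()*R.from_euler("xyz",[180,0,yaw],degrees=True)).as_rotvec(degrees=True)/30).round(4)
        n=max(np.linalg.norm(t-p)/.0417,np.linalg.norm(r)*30/7.16)
        print((x,y,z,yaw),"->",dict(zip(("x","y","z","rx","ry","rz"),(*s.tolist(),*r.tolist()))),"rows>=%.1f"%n)
        p=p+Rt.apply(s*.8); Rt=Rt*R.from_rotvec(r*30,degrees=True)
E
python3 -c "
from h import *
plan([(.36,-.3,.21,45),(.47,-.1,.18,67),(.52,.02,.16,90)])"
```

```text
(0.36, -0.3, 0.21, 45) -> {'x': 0.2611, 'y': -0.1937, 'z': 0.026, 'rx': -0.0034, 'ry': -0.001, 'rz': -0.7096} rows>=6.3
(0.47, -0.1, 0.18, 67) -> {'x': 0.274, 'y': -0.0795, 'z': 0.0375, 'rx': -0.0, 'ry': -0.0, 'rz': -0.7334} rows>=5.5
(0.52, 0.02, 0.16, 90) -> {'x': 0.1625, 'y': -0.0011, 'z': 0.025, 'rx': 0.0, 'ry': -0.0, 'rz': -0.7666} rows>=3.2
```

Request:
send_rows:
  deltas:
    - {"x": 0.13, "y": -0.097, "z": 0.013, "rz": -0.35}
    - {"x": 0.261, "y": -0.194, "z": 0.026, "rz": -0.71}
    - {"x": 0.261, "y": -0.194, "z": 0.026, "rz": -0.71}
    - {"x": 0.261, "y": -0.194, "z": 0.026, "rz": -0.71}
    - {"x": 0.261, "y": -0.194, "z": 0.026, "rz": -0.71}
    - {"x": 0.261, "y": -0.194, "z": 0.026, "rz": -0.71}
    - {"x": 0.261, "y": -0.194, "z": 0.026, "rz": -0.71}
  grip: 1

```text
$.deltas[0]: bad value
```

Request:
send_rows:
  deltas:
    - {"x": 0.274, "y": -0.08, "z": 0.0375, "rz": -0.733}
    - {"x": 0.274, "y": -0.08, "z": 0.0375, "rz": -0.733}
    - {"x": 0.274, "y": -0.08, "z": 0.0375, "rz": -0.733}
    - {"x": 0.274, "y": -0.08, "z": 0.0375, "rz": -0.733}
    - {"x": 0.274, "y": -0.08, "z": 0.0375, "rz": -0.733}
    - {"x": 0.274, "y": -0.08, "z": 0.0375, "rz": -0.733}

```text
$.deltas[0]: bad value
```

Request:
send_rows:
  deltas:
    - {"x": 0.1625, "y": -0.001, "z": 0.025, "rz": -0.767}
    - {"x": 0.1625, "y": -0.001, "z": 0.025, "rz": -0.767}
    - {"x": 0.1625, "y": -0.001, "z": 0.025, "rz": -0.767}
    - {"x": 0.1625, "y": -0.001, "z": 0.025, "rz": -0.767}
    - {"x": 0.1625, "y": -0.001, "z": 0.025, "rz": -0.767}
    - {"x": 0.1625, "y": -0.001, "z": 0.025, "rz": -0.767}
    - {"x": 0.1625, "y": -0.001, "z": 0.025, "rz": -0.767}

```text
$.deltas[0]: bad value
```

```bash
python3 - <<'E'
from h import *
import pickle
o=get_obs(); im,d=capture("wrist"); cv2.imwrite("pics/w1.png",im); pickle.dump((o,d),open("w1.pkl","wb"))
print({k:o[k] for k in("t","tcp_pos","tcp_rot","qpos","width")})
E
```

```text
{'t': 0.1, 'tcp_pos': array([ 0.231029  , -0.52590136,  0.23045399]), 'tcp_rot': array([-1.79894210e+02, -1.12135879e-02,  2.37109111e+01]), 'qpos': array([-7.26106418e+01,  2.16583544e+01,  4.57148694e+00,  7.30195143e+01,
       -5.02977756e-04,  8.36784372e+01]), 'width': 0.08528947079798735}
```

View pics/w1.png

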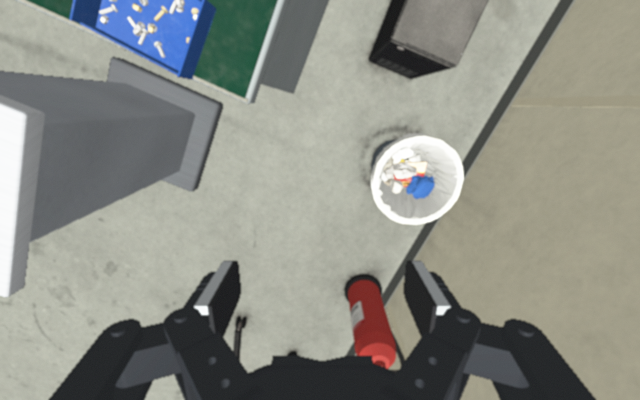

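The rows were refused, most likely because all six keys are needed. The arm has not moved: the wrist view shows the floor, the bin at (417,180), and the open fingers at (215,300) and (430,300). I'll resend with all six keys.

Request:
send_rows:
  deltas:
    - {"x": 0.261, "y": -0.194, "z": 0.026, "rx": 0, "ry": 0, "rz": -0.71}
    - {"x": 0.261, "y": -0.194, "z": 0.026, "rx": 0, "ry": 0, "rz": -0.71}
    - {"x": 0.261, "y": -0.194, "z": 0.026, "rx": 0, "ry": 0, "rz": -0.71}
    - {"x": 0.261, "y": -0.194, "z": 0.026, "rx": 0, "ry": 0, "rz": -0.71}
    - {"x": 0.261, "y": -0.194, "z": 0.026, "rx": 0, "ry": 0, "rz": -0.71}
    - {"x": 0.261, "y": -0.194, "z": 0.026, "rx": 0, "ry": 0, "rz": -0.71}
    - {"x": 0.261, "y": -0.194, "z": 0.026, "rx": 0, "ry": 0, "rz": -0.71}
  grip: 1

```text
t: 0.73
tcp_pos: [0.361, -0.2952, 0.2098]
tcp_rot: [-179.8, -0.1, 45.3]
force: [-0.8, 0.4, 0.8]
width: 0.0856
gripper_force: 0.0
```

Request:
send_rows:
  deltas:
    - {"x": 0.274, "y": -0.08, "z": 0.0375, "rx": 0, "ry": 0, "rz": -0.733}
    - {"x": 0.274, "y": -0.08, "z": 0.0375, "rx": 0, "ry": 0, "rz": -0.733}
    - {"x": 0.274, "y": -0.08, "z": 0.0375, "rx": 0, "ry": 0, "rz": -0.733}
    - {"x": 0.274, "y": -0.08, "z": 0.0375, "rx": 0, "ry": 0, "rz": -0.733}
    - {"x": 0.274, "y": -0.08, "z": 0.0375, "rx": 0, "ry": 0, "rz": -0.733}
    - {"x": 0.274, "y": -0.08, "z": 0.0375, "rx": 0, "ry": 0, "rz": -0.733}

```text
t: 1.23
tcp_pos: [0.4706, -0.0968, 0.1798]
tcp_rot: [-180.0, -0.1, 67.2]
force: [-0.4, 0.3, 0.6]
width: 0.0856
gripper_force: 0.0
```

Request:
send_rows:
  deltas:
    - {"x": 0.1625, "y": -0.001, "z": 0.025, "rx": 0, "ry": 0, "rz": -0.767}
    - {"x": 0.1625, "y": -0.001, "z": 0.025, "rx": 0, "ry": 0, "rz": -0.767}
    - {"x": 0.1625, "y": -0.001, "z": 0.025, "rx": 0, "ry": 0, "rz": -0.767}
    - {"x": 0.1625, "y": -0.001, "z": 0.025, "rx": 0, "ry": 0, "rz": -0.767}
    - {"x": 0.1625, "y": -0.001, "z": 0.025, "rx": 0, "ry": 0, "rz": -0.767}
    - {"x": 0.1625, "y": -0.001, "z": 0.025, "rx": 0, "ry": 0, "rz": -0.767}
    - {"x": 0.1625, "y": -0.001, "z": 0.025, "rx": 0, "ry": 0, "rz": -0.767}

```text
t: 1.82
tcp_pos: [0.5194, 0.0185, 0.1606]
tcp_rot: [-180.0, 0.0, 89.9]
force: [-0.2, 0.3, 0.4]
width: 0.0854
gripper_force: 0.0
```

```bash
python3 - <<'E'
from h import *
import pickle
o=get_obs(); im,d=capture("wrist"); cv2.imwrite("pics/w2.png",im); pickle.dump((o,d),open("w2.pkl","wb"))
print({k:o[k] for k in("t","tcp_pos","tcp_rot","qpos","width")})
E
```

```text
{'t': 1.8167, 'tcp_pos': array([0.51941151, 0.01852358, 0.16056235]), 'tcp_rot': array([-1.79977542e+02,  4.16481682e-02,  8.98681770e+01]), 'qpos': array([-4.92691437e+00,  1.71173981e+01, -1.24722878e+01,  6.04292116e+01,
       -4.33796783e-02,  8.52049239e+01]), 'width': 0.08539190268182384}
```

View pics/w2.png

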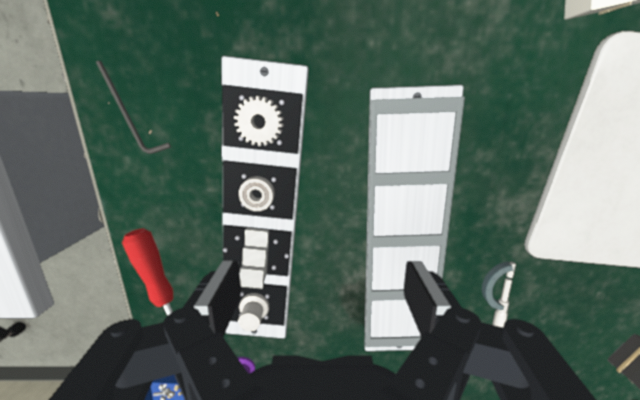

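The wrist view shows gear (258,121), bearing (257,194), block (254,258) and bush (252,308), with the empty pockets at (415,142), (410,210), (405,270) and (395,320). The block's direction isn't clear, so I'll view an enlarged crop.

```bash
python3 - <<'E'
import cv2, numpy as np
a=cv2.imread("pics/w2.png")[50:345,210:310]; b=cv2.imread("pics/top0.png")[185:240,215:355]
a=cv2.rotate(a,cv2.ROTATE_90_COUNTERCLOCKWISE)
a=cv2.resize(a,(780,264),interpolation=cv2.INTER_CUBIC); b=cv2.resize(b,(780,306),interpolation=cv2.INTER_CUBIC)
cv2.imwrite("pics/c1.png",np.vstack([a,b]))
E
```

```text
(no output)
```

View pics/c1.png

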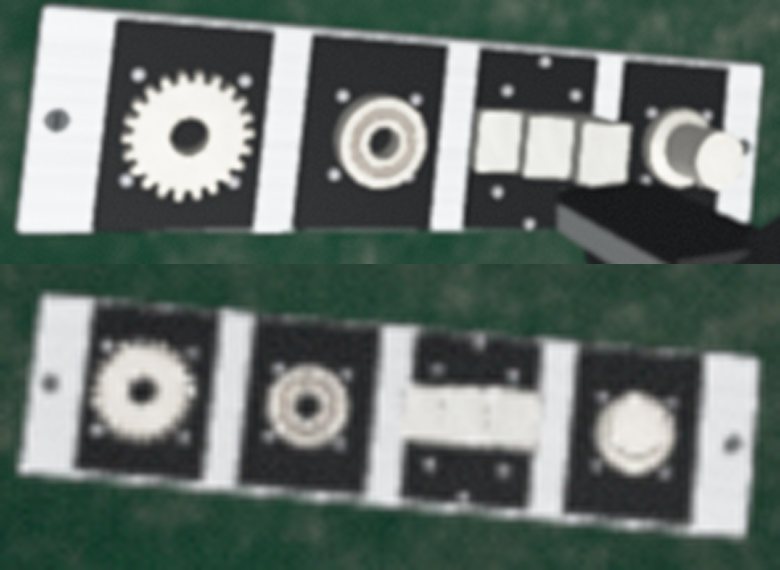

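The enlarged crops show that the block lies with its length along the row, from (405,420) to (535,425), turned 90° from the description. The pins stand on diagonals, so the ways in along rack x are clear. I'll measure with the wrist depth.

```bash
cat >> h.py <<'E'
def cloud(name,d,obs=None):
    v,u=np.mgrid[0:400,0:640]; o,r=rays(name,np.c_[u.ravel(),v.ravel()],obs)
    return (o+r*d.ravel()[:,None]).reshape(400,640,3)
E
python3 - <<'E'
from h import *
import pickle
o,d=pickle.load(open("w2.pkl","rb")); im=cv2.imread("pics/w2.png"); hsv=cv2.cvtColor(im,cv2.COLOR_BGR2HSV); g=im.max(2)
W=cloud("wrist",d,o); ok=d>0
def z(u,v): return (W[v,u]*1000).round(1)
for n,(u,v) in dict(table=(340,200),rail=(258,155),nest=(232,140),gear=(250,108),bearing=(257,181),b1=(256,239),b2=(255,258),b3=(252,278),bush=(250,322),flange=(253,298),pocket=(410,210),rib=(410,177)).items(): print(n,z(u,v))
def circ(nm,box,z):
    x0,y0,x1,y1=box; m=np.zeros((400,640),np.uint8); m[y0:y1,x0:x1]=(g[y0:y1,x0:x1]>120)*255
    m=cv2.morphologyEx(m,cv2.MORPH_OPEN,np.ones((5,5)))
    c=max(cv2.findContours(m,cv2.RETR_EXTERNAL,cv2.CHAIN_APPROX_NONE)[0],key=cv2.contourArea)
    P=onplane("wrist",c[:,0],z,o)[:,:2].astype(np.float32)*1000; print(nm,cv2.minEnclosingCircle(P),cv2.minAreaRect(P))
circ("gear",(228,92,290,148),.025); circ("bearing",(230,172,285,215),.024); circ("bushtop",(232,312,270,334),.043)
circ("block",(241,228,270,290),.029)
# rack outlines: non-green
for nm,(x0,y0,x1,y1),zz in (("full",(200,50,315,262),.008),("empty",(360,75,475,262),.008)):
    m=np.zeros((400,640),np.uint8); m[y0:y1,x0:x1]=(~((hsv[...,1]>80)&(hsv[...,0]>50)&(hsv[...,0]<90)))[y0:y1,x0:x1]*255
    m=cv2.morphologyEx(m,cv2.MORPH_OPEN,np.ones((5,5)))
    c=max(cv2.findContours(m,cv2.RETR_EXTERNAL,cv2.CHAIN_APPROX_NONE)[0],key=cv2.contourArea)
    q=c[:,0]; P=onplane("wrist",q,zz,o)*1000
    L=[];
    for v in range(105,225): 
        r=q[q[:,1]==v,0]; L.append((r.min(),v,r.max()))
    L=np.array(L,float); A=onplane("wrist",L[:,:2],zz,o); B=onplane("wrist",L[:,[2,1]],zz,o)
    pa=np.polyfit(A[:,1],A[:,0],1); pb=np.polyfit(B[:,1],B[:,0],1); s=(pa[0]+pb[0])/2
    top=P[P[:,1].argsort()[-40:]]
    print(nm,"yaw",-np.degrees(np.arctan([pa[0],pb[0]])),"mid x at y=0",(pa[1]+pb[1])/2,"width",pb[1]-pa[1],"end y",np.median(top[:,1]),"at x",np.median(top[:,0]))
# table shape of pockets
m=np.zeros((400,640),np.uint8); m[95:262,365:465]=(g[95:262,365:465]>185)*255
for c in cv2.findContours(m,cv2.RETR_EXTERNAL,cv2.CHAIN_APPROX_NONE)[0]:
    if cv2.contourArea(c)>800: print("pocket",cv2.minAreaRect(onplane("wrist",c[:,0],.008,o)[:,:2].astype(np.float32)*1000))
E
```

```text
table [538.1   1.1   2.5]
rail [453.1  51.8   8.8]
nest [429.1  67.3  12.2]
gear [452.4  97.7  24.7]
bearing [453.5  28.5  24.1]
b1 [446.9 -36.9  21.3]
b2 [446.  -55.8  28.9]
b3 [443.1 -75.3  37.3]
bush [ 438.1 -128.1   43.5]
flange [ 437.4 -113.8   20.5]
pocket [614.3  -8.5   8.7]
rib [609.8  29.1  11.3]
gear ((458.8139343261719, 86.22942352294922), 21.99071502685547) ((459.3786926269531, 86.5032730102539), (41.35686111450195, 40.89791488647461), 80.4583740234375)
bearing ((450.4479064941406, 13.974647521972656), 18.80038833618164) ((450.5122375488281, 14.530200004577637), (33.981693267822266, 34.79801559448242), 89.91209411621094)
bushtop ((437.2117004394531, -135.6058807373047), 22.55396842956543) ((437.599609375, -129.4982147216797), (28.969722747802734, 42.636138916015625), 89.9012680053711)
block ((444.34674072265625, -57.604801177978516), 37.56163787841797) ((446.38616943359375, -57.72993850708008), (72.27030944824219, 31.042882919311523), 84.66693878173828)
full yaw [-6.49461559 -6.29397304] mid x at y=0 0.4504321209859361 width 0.08177202593081051 end y 143.68679858352533 at x 442.5202323224389
empty yaw [0.0218991  2.80207457] mid x at y=0 0.6122148244430767 width 0.09665029631106448 end y 118.72131675930845 at x 633.630441846568
pocket ((615.0303955078125, -61.74277877807617), (20.779993057250977, 76.70142364501953), 89.9080581665039)
pocket ((613.158935546875, -8.596990585327148), (76.83104705810547, 58.84930419921875), 1.712790846824646)
pocket ((610.9944458007812, 63.6177978515625), (76.8478775024414, 59.1357421875), 1.660285472869873)
```

```bash
python3 - <<'E'
from h import *
import pickle
o,d=pickle.load(open("w2.pkl","rb"))
W=cloud("wrist",d,o)*1000; 
bx=np.zeros((400,640),bool); bx[222:294,238:275]=1
for lo,hi in((18.5,24),(26,31.5),(34,39.5)):
    m=bx&(W[...,2]>lo)&(W[...,2]<hi)&(abs(W[...,0]-443)<20)&(abs(W[...,1]+57)<35); P=W[m][:,:2].astype(np.float32)
    print("block",lo,m.sum(),P.mean(0),cv2.minAreaRect(P))
b=np.zeros((400,640),bool); b[285:335,225:280]=1
m=b&(W[...,2]>40)&(W[...,2]<47); P=W[m][:,:2].astype(np.float32); print("bushtop",m.sum(),P.mean(0),cv2.minEnclosingCircle(P))
m=b&(W[...,2]>16)&(W[...,2]<38); P=W[m]; print("bush sides", P[P[:,1].argsort()[::-1]][::12].round(0).tolist()[:30])
# fingertips in tool frame
T=calibration("wrist")["tool_from_camera"]; v,u=np.mgrid[0:400,0:640]; c=calibration("wrist")
C=np.stack([(u-c["cx"])/c["fx"]*d,(v-c["cy"])/c["fy"]*d,d],-1)@T[:3,:3].T+T[:3,3]; C*=1000
m=(C[...,2]>-60)&(C[...,2]<20)&(d>0)&(v>250); P=C[m]; L=P[P[:,1]<0]; 
print("tip z max L/R",[np.percentile(Q[:,2],99).round(1) for Q in(L,P[P[:,1]>0])],"y inner",np.percentile(L[:,1],99), "x range",[np.percentile(Q[Q[:,2]>-35][:,0],[1,99]) for Q in (L,)])
E
```

```text
block 18.5 408 [447.1456 -37.7712] ((444.7076721191406, -53.805824279785156), (54.96674346923828, 23.863338470458984), 83.66622924804688)
block 26 445 [444.83102  -55.631325] ((443.2002868652344, -64.6922836303711), (41.06770706176758, 24.359094619750977), 83.06938171386719)
block 34 437 [442.37253 -74.82188] ((442.0788269042969, -75.77952575683594), (22.776689529418945, 24.052810668945312), 84.43619537353516)
bushtop 333 [ 436.46204 -127.70946] ((435.66619873046875, -128.4738311767578), 12.744904518127441)
bush sides [[447.0, -84.0, 38.0], [438.0, -84.0, 37.0], [451.0, -85.0, 37.0], [453.0, -86.0, 36.0], [433.0, -111.0, 18.0], [440.0, -113.0, 17.0], [440.0, -113.0, 18.0], [443.0, -114.0, 19.0], [436.0, -114.0, 20.0], [440.0, -115.0, 21.0], [445.0, -116.0, 16.0], [437.0, -116.0, 21.0], [438.0, -117.0, 38.0], [438.0, -117.0, 24.0], [441.0, -117.0, 22.0], [434.0, -117.0, 35.0], [445.0, -117.0, 20.0], [440.0, -118.0, 21.0], [439.0, -118.0, 30.0], [433.0, -118.0, 28.0], [435.0, -118.0, 24.0], [430.0, -118.0, 27.0], [432.0, -118.0, 37.0], [431.0, -119.0, 30.0], [426.0, -119.0, 19.0], [441.0, -119.0, 33.0], [442.0, -120.0, 32.0], [447.0, -120.0, 20.0], [444.0, -120.0, 25.0], [423.0, -121.0, 21.0]]
tip z max L/R [np.float64(-15.4), np.float64(-15.2)] y inner -43.702762739577004 x range [array([-11.76532468,  10.26476606])]
```

Heights and sizes check out:

| Sample | Centre (mm) | Target pocket (mm) |
|---|---|---|
| Gear | (459, 86) | 4: (617, -153) |
| Bearing | (450.5, 14.3) | 3: (615, -81) |
| Block | (444.6, -57.5) | 2: (613, -9) |
| Bush | (436, -128.3) | 1: (611, 64) |

I'll start with the gear.

```bash
python3 -c "
from h import *
plan([(.459,.0864,.06,83.6),(.459,.0864,.0135,83.6)])"
```

```text
(0.459, 0.0864, 0.06, 83.6) -> {'x': 0.085, 'y': -0.0758, 'z': 0.1258, 'rx': -0.0002, 'ry': 0.0011, 'rz': 0.2081} rows>=3.3
(0.459, 0.0864, 0.0135, 83.6) -> {'x': -0.0, 'y': 0.0, 'z': 0.0581, 'rx': 0.0, 'ry': -0.0, 'rz': 0.0} rows>=1.1
```

Request:
send_rows:
  deltas:
    - {"x": 0.085, "y": -0.0758, "z": 0.1258, "rx": 0, "ry": 0, "rz": 0.208}
    - {"x": 0.085, "y": -0.0758, "z": 0.1258, "rx": 0, "ry": 0, "rz": 0.208}
    - {"x": 0.085, "y": -0.0758, "z": 0.1258, "rx": 0, "ry": 0, "rz": 0.208}
    - {"x": 0.085, "y": -0.0758, "z": 0.1258, "rx": 0, "ry": 0, "rz": 0.208}
    - {"x": 0.085, "y": -0.0758, "z": 0.1258, "rx": 0, "ry": 0, "rz": 0.208}
    - {"x": 0.085, "y": -0.0758, "z": 0.1258, "rx": 0, "ry": 0, "rz": 0.208}
    - {"x": 0.085, "y": -0.0758, "z": 0.1258, "rx": 0, "ry": 0, "rz": 0.208}
  grip: 0.5
  grip_force: 40

```text
t: 2.45
tcp_pos: [0.4621, 0.0867, 0.0617]
tcp_rot: [179.7, -0.0, 83.7]
force: [0.1, 0.4, 0.6]
width: 0.0638
gripper_force: 0.0
```

Request:
send_rows:
  deltas:
    - {"x": 0, "y": 0, "z": 0.03, "rx": 0, "ry": 0, "rz": 0}
    - {"x": 0, "y": 0, "z": 0.058, "rx": 0, "ry": 0, "rz": 0}
    - {"x": 0, "y": 0, "z": 0.058, "rx": 0, "ry": 0, "rz": 0}
    - {"x": 0, "y": 0, "z": 0.058, "rx": 0, "ry": 0, "rz": 0}
    - {"x": 0, "y": 0, "z": 0.058, "rx": 0, "ry": 0, "rz": 0}

```text
t: 2.87
tcp_pos: [0.4612, 0.0873, 0.015]
tcp_rot: [179.8, -0.0, 83.7]
force: [0.2, 0.3, 0.2]
width: 0.0643
gripper_force: 0.0
```

Request:
send_rows:
  deltas:
    - {"x": 0, "y": 0, "z": 0, "rx": 0, "ry": 0, "rz": 0}
    - {"x": 0, "y": 0, "z": 0, "rx": 0, "ry": 0, "rz": 0}
    - {"x": 0, "y": 0, "z": 0, "rx": 0, "ry": 0, "rz": 0}
    - {"x": 0, "y": 0, "z": 0, "rx": 0, "ry": 0, "rz": 0}
    - {"x": 0, "y": 0, "z": 0, "rx": 0, "ry": 0, "rz": 0}
    - {"x": 0, "y": 0, "z": 0, "rx": 0, "ry": 0, "rz": 0}
    - {"x": 0, "y": 0, "z": 0, "rx": 0, "ry": 0, "rz": 0}
    - {"x": 0, "y": 0, "z": 0, "rx": 0, "ry": 0, "rz": 0}
  grip: -0.2
  grip_force: 40

```text
t: 3.53
tcp_pos: [0.4608, 0.0877, 0.0153]
tcp_rot: [179.8, 0.0, 83.8]
force: [-0.8, -0.8, 7.5]
width: 0.0422
gripper_force: 39.7
```

```bash
cat >> h.py <<'E'
def tips(name):
    """finger tips in the tool frame (mm) from the wrist depth"""
    o=get_obs(); im,d=capture("wrist"); cv2.imwrite(f"pics/{name}.png",im); np.save(f"{name}.npy",d)
    c=calibration("wrist"); T=c["tool_from_camera"]; v,u=np.mgrid[0:400,0:640]
    C=(np.stack([(u-c["cx"])/c["fx"]*d,(v-c["cy"])/c["fy"]*d,d],-1)@T[:3,:3].T+T[:3,3])*1000
    m=(d>0)&(C[...,2]>-40)&(C[...,2]<5)&(im.max(2)<110)&(abs(C[...,0])<15)&(abs(C[...,1])>o["width"]*500-3)&(abs(C[...,1])<60)
    P=C[m]; return o,[np.percentile(Q[:,2],[50,90,98]).round(1) for Q in (P[P[:,1]<0],P[P[:,1]>0])]
E
python3 -c "
from h import *
o,t=tips('w3'); print(o['t'],o['tcp_pos'],o['tcp_rot'],o['width'],o['gripper_force'],t)"
```

```text
3.5333 [0.46080244 0.0876986  0.01532295] [1.79801151e+02 2.83535070e-03 8.37616345e+01] 0.04215487828280884 39.67013782588765 [array([-15.8,   2.1,   2.6]), array([-16.2,   2.3,   2.8])]
```

View pics/w3.png

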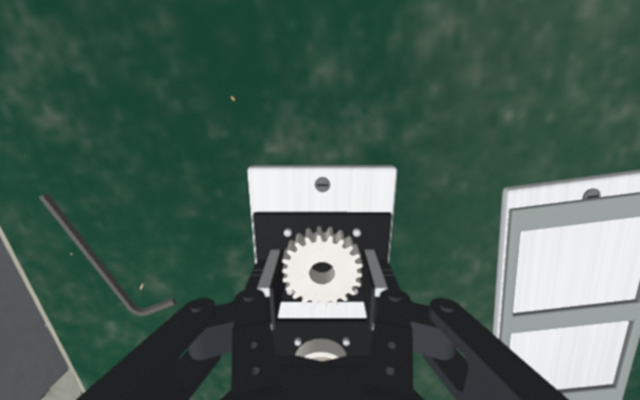

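Gear is gripped: the picture shows it between the pads at (322,270), width 42 mm. Now carry it to pocket 4.

```bash
python3 -c "
from h import *
plan([(.46,.0877,.085,83.7),(.56,-.05,.085,88),(.6174,-.1526,.085,91.7),(.6174,-.1526,.0113,91.7)])"
```

```text
(0.46, 0.0877, 0.085, 83.7) -> {'x': -0.0001, 'y': -0.0007, 'z': -0.0871, 'rx': 0.0066, 'ry': 0.0001, 'rz': 0.002} rows>=1.7
(0.56, -0.05, 0.085, 88) -> {'x': -0.1574, 'y': 0.1432, 'z': 0.0, 'rx': -0.0, 'ry': 0.0, 'rz': -0.1434} rows>=4.1
(0.6174, -0.1526, 0.085, 91.7) -> {'x': -0.1256, 'y': 0.0761, 'z': 0.0, 'rx': -0.0, 'ry': 0.0, 'rz': -0.1233} rows>=2.8
(0.6174, -0.1526, 0.0113, 91.7) -> {'x': -0.0, 'y': 0.0, 'z': 0.0921, 'rx': -0.0, 'ry': 0.0, 'rz': 0.0} rows>=1.8
```

Request:
send_rows:
  deltas:
    - {"x": 0, "y": 0, "z": -0.02, "rx": 0, "ry": 0, "rz": 0}
    - {"x": 0, "y": 0, "z": -0.05, "rx": 0, "ry": 0, "rz": 0}
    - {"x": -0.01, "y": 0.01, "z": -0.087, "rx": 0, "ry": 0, "rz": 0}
    - {"x": -0.04, "y": 0.03, "z": -0.087, "rx": 0, "ry": 0, "rz": -0.1}
    - {"x": -0.08, "y": 0.065, "z": -0.087, "rx": 0, "ry": 0, "rz": -0.2}
    - {"x": -0.12, "y": 0.1, "z": -0.087, "rx": 0, "ry": 0, "rz": -0.265}
    - {"x": -0.16, "y": 0.13, "z": -0.087, "rx": 0, "ry": 0, "rz": -0.265}
    - {"x": -0.2, "y": 0.165, "z": -0.087, "rx": 0, "ry": 0, "rz": -0.265}
    - {"x": -0.24, "y": 0.2, "z": -0.087, "rx": 0, "ry": 0, "rz": -0.265}
    - {"x": -0.277, "y": 0.227, "z": -0.087, "rx": 0, "ry": 0, "rz": -0.265}

```text
t: 4.42
tcp_pos: [0.6173, -0.1544, 0.0839]
tcp_rot: [179.9, 0.0, 91.7]
force: [0.2, 0.7, -0.7]
width: 0.0415
gripper_force: 41.4
```

Request:
send_rows:
  deltas:
    - {"x": 0, "y": 0, "z": 0, "rx": 0, "ry": 0, "rz": 0}
    - {"x": 0, "y": 0, "z": 0, "rx": 0, "ry": 0, "rz": 0}
    - {"x": 0, "y": 0, "z": 0, "rx": 0, "ry": 0, "rz": 0}
    - {"x": 0, "y": 0, "z": 0, "rx": 0, "ry": 0, "rz": 0}
    - {"x": 0, "y": 0, "z": 0, "rx": 0, "ry": 0, "rz": 0}

```text
t: 4.83
tcp_pos: [0.6148, -0.1507, 0.0833]
tcp_rot: [-180.0, -0.0, 91.8]
force: [0.4, 0.4, -1.4]
width: 0.0417
gripper_force: 41.4
```

```bash
cat >> h.py <<'E'
def one(wps):
    """same, but all within one call (offsets from the pose now)"""
    o=get_obs(); p=o["tcp_pos"]; Rt=R.from_euler("xyz",o["tcp_rot"],degrees=True); print("now",o["t"],p.round(4),o["tcp_rot"].round(1),o["width"].round(4))
    for x,y,z,yaw in wps:
        s=(Rt.inv().apply(np.array([x,y,z])-p)/.8).round(4)
        r=((Rt.inv()*R.from_euler("xyz",[180,0,yaw],degrees=True)).as_rotvec(degrees=True)/30).round(3)
        print((x,y,z,yaw),dict(zip(("x","y","z","rx","ry","rz"),(*s.tolist(),*r.tolist()))))
E
python3 - <<'E'
from h import *
o,t=tips('w4'); one([(.6174,-.1526,.0113,91.7)])
im=cv2.imread("pics/w4.png"); cv2.imwrite("pics/w4c.png",im)
E
```

```text
Traceback (most recent call last):
  File "h.py", line 41, in one
    o=get_obs(); p=o["tcp_pos"]; Rt=R.from_euler("xyz",o["tcp_rot"],degrees=True); print("now",o["t"],p.round(4),o["tcp_rot"].round(1),o["width"].round(4))
                                                                                                                                       ^^^^^^^^^^^^^^^^
AttributeError: 'float' object has no attribute 'round'
```

Request:
send_rows:
  deltas:
    - {"x": -0.002, "y": 0.003, "z": 0.04, "rx": 0, "ry": 0, "rz": 0}
    - {"x": -0.002, "y": 0.003, "z": 0.07, "rx": 0, "ry": 0, "rz": 0}
    - {"x": -0.002, "y": 0.003, "z": 0.08, "rx": 0, "ry": 0, "rz": 0}
    - {"x": -0.002, "y": 0.003, "z": 0.085, "rx": 0, "ry": 0, "rz": 0}
    - {"x": -0.002, "y": 0.003, "z": 0.09, "rx": 0, "ry": 0, "rz": 0}
    - {"x": -0.002, "y": 0.003, "z": 0.09, "rx": 0, "ry": 0, "rz": 0}
    - {"x": -0.002, "y": 0.003, "z": 0.09, "rx": 0, "ry": 0, "rz": 0}

```text
t: 5.47
tcp_pos: [0.619, -0.1539, 0.0124]
tcp_rot: [179.9, 0.0, 91.7]
force: [0.1, 0.2, -1.4]
width: 0.0417
gripper_force: 41.4
```

```bash
sed -i 's/,o\["width"\].round(4))/,round(o["width"],4))/' h.py; python3 - <<'E'
from h import *
o,t=tips('w5'); W=cloud("wrist",np.load("w5.npy"),o)*1000
one([(.6174,-.1526,.0103,91.7)]); print(o["force"])
m=(abs(W[...,0]-617)<16)&(abs(W[...,1]+152)<14)&(W[...,2]<35); z=W[m][:,2]; print(np.percentile(z,[2,25,50,75,98]))
E
```

```text
now 5.5167 [ 0.6191 -0.1541  0.0125] [1.799e+02 1.000e-01 9.170e+01] 0.0416
(0.6174, -0.1526, 0.0103, 91.7) {'x': 0.0019, 'y': -0.0021, 'z': 0.0027, 'rx': 0.004, 'ry': 0.002, 'rz': 0.001}
[ 0.05329463  0.18011753 -1.42523562]
[ 8.11416962 20.18136724 22.18126034 22.6813697  23.47868048]
```

View pics/w5.png

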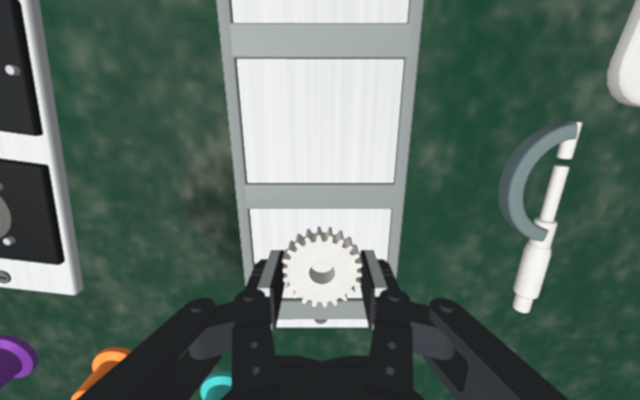

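The gear hangs level over pocket 4 at (322,270), about 2 mm above the floor. Lower, open slightly, then rise.

Request:
send_rows:
  deltas:
    - {"x": 0, "y": -0.002, "z": 0.0027, "rx": 0, "ry": 0, "rz": 0}
    - {"x": 0, "y": -0.002, "z": 0.0027, "rx": 0, "ry": 0, "rz": 0}
    - {"x": 0, "y": -0.002, "z": 0.0027, "rx": 0, "ry": 0, "rz": 0}

```text
t: 5.77
tcp_pos: [0.618, -0.1544, 0.0104]
tcp_rot: [179.8, 0.1, 91.7]
force: [1.4, -0.0, 4.5]
width: 0.0415
gripper_force: 41.9
```

Request:
send_rows:
  deltas:
    - {"x": 0, "y": 0, "z": 0, "rx": 0, "ry": 0, "rz": 0}
    - {"x": 0, "y": 0, "z": 0, "rx": 0, "ry": 0, "rz": 0}
    - {"x": 0, "y": 0, "z": 0, "rx": 0, "ry": 0, "rz": 0}
    - {"x": 0, "y": 0, "z": 0, "rx": 0, "ry": 0, "rz": 0}
    - {"x": 0, "y": 0, "z": 0, "rx": 0, "ry": 0, "rz": 0}
  grip: 0.13

```text
t: 6.18
tcp_pos: [0.6161, -0.1537, 0.0086]
tcp_rot: [-180.0, -0.0, 91.7]
force: [-0.0, -0.4, -0.9]
width: 0.0482
gripper_force: 0.0
```

Request:
send_rows:
  deltas:
    - {"x": 0, "y": 0, "z": -0.01, "rx": 0, "ry": 0, "rz": 0}
    - {"x": 0, "y": 0, "z": -0.03, "rx": 0, "ry": 0, "rz": 0}
    - {"x": 0, "y": 0, "z": -0.07, "rx": 0, "ry": 0, "rz": 0}
    - {"x": 0, "y": 0, "z": -0.1, "rx": 0, "ry": 0, "rz": 0}
    - {"x": 0, "y": 0, "z": -0.1, "rx": 0, "ry": 0, "rz": 0}

```text
t: 6.6
tcp_pos: [0.6202, -0.1551, 0.0954]
tcp_rot: [179.5, 0.2, 91.7]
force: [0.8, -1.0, 1.1]
width: 0.0482
gripper_force: 0.0
```

```bash
python3 - <<'E'
from h import *
o,t=tips('w6'); W=cloud("wrist",np.load("w6.npy"),o)*1000
m=(abs(W[...,0]-617)<30)&(abs(W[...,1]+152)<26)&(W[...,2]<30)&(W[...,2]>16)&(np.load("w6.npy")>0); P=W[m]; print("gear",m.sum(),np.percentile(P[:,2],[5,50,95]),cv2.minEnclosingCircle(P[:,:2].astype(np.float32)))
one([(.4505,.0143,.09,83.6),(.4505,.0143,.04,83.6)])
E
```

```text
gear 1777 [18.14345106 20.47175799 21.58344442] ((615.4140625, -155.88002014160156), 22.37371253967285)
now 6.65 [ 0.6193 -0.1548  0.093 ] [179.6   0.2  91.7] 0.0481
(0.4505, 0.0143, 0.09, 83.6) {'x': 0.2176, 'y': -0.2045, 'z': 0.0017, 'rx': 0.014, 'ry': 0.004, 'rz': 0.271}
(0.4505, 0.0143, 0.04, 83.6) {'x': 0.2178, 'y': -0.205, 'z': 0.0642, 'rx': 0.014, 'ry': 0.004, 'rz': 0.271}
```

Gear is in pocket 4: top at 20.5 mm, about 4 mm off centre. Next is the bearing.

Request:
send_rows:
  deltas:
    - {"x": 0.035, "y": -0.034, "z": 0.002, "rx": 0, "ry": 0, "rz": 0.1}
    - {"x": 0.07, "y": -0.068, "z": 0.002, "rx": 0, "ry": 0, "rz": 0.2}
    - {"x": 0.11, "y": -0.1, "z": 0.002, "rx": 0, "ry": 0, "rz": 0.27}
    - {"x": 0.145, "y": -0.136, "z": 0.002, "rx": 0, "ry": 0, "rz": 0.27}
    - {"x": 0.18, "y": -0.17, "z": 0.02, "rx": 0, "ry": 0, "rz": 0.27}
    - {"x": 0.218, "y": -0.205, "z": 0.05, "rx": 0, "ry": 0, "rz": 0.27}
    - {"x": 0.218, "y": -0.205, "z": 0.05, "rx": 0, "ry": 0, "rz": 0.27}
    - {"x": 0.218, "y": -0.205, "z": 0.05, "rx": 0, "ry": 0, "rz": 0.27}
    - {"x": 0.218, "y": -0.205, "z": 0.05, "rx": 0, "ry": 0, "rz": 0.27}
  grip: 0.4

```text
t: 7.4
tcp_pos: [0.4472, 0.0156, 0.0486]
tcp_rot: [-180.0, 0.0, 83.7]
force: [0.3, -0.6, -0.7]
width: 0.0599
gripper_force: 0.0
```

```bash
python3 - <<'E'
from h import *
o,t=tips('w7'); W=cloud("wrist",np.load("w7.npy"),o)*1000
m=(abs(W[...,0]-450)<25)&(abs(W[...,1]-14)<25)&(W[...,2]<28)&(W[...,2]>20)&(np.load("w7.npy")>0); P=W[m]; print("bearing",m.sum(),np.percentile(P[:,2],[5,50,95]),cv2.minEnclosingCircle(P[:,:2].astype(np.float32)))
one([(.4505,.0143,.015,83.6)])
E
```

```text
bearing 1840 [22.20172166 24.12746265 25.18110404] ((450.7979431152344, 14.113697052001953), 17.385055541992188)
now 7.45 [0.449  0.015  0.0494] [179.9   0.   83.6] 0.0601
(0.4505, 0.0143, 0.015, 83.6) {'x': -0.0007, 'y': 0.0019, 'z': 0.043, 'rx': 0.004, 'ry': 0.001, 'rz': 0.0}
```

Request:
send_rows:
  deltas:
    - {"x": 0, "y": 0.001, "z": 0.02, "rx": 0, "ry": 0, "rz": 0}
    - {"x": 0, "y": 0.001, "z": 0.035, "rx": 0, "ry": 0, "rz": 0}
    - {"x": 0, "y": 0.001, "z": 0.042, "rx": 0, "ry": 0, "rz": 0}
    - {"x": 0, "y": 0.001, "z": 0.042, "rx": 0, "ry": 0, "rz": 0}
    - {"x": 0, "y": 0.001, "z": 0.042, "rx": 0, "ry": 0, "rz": 0}

```text
t: 7.87
tcp_pos: [0.4493, 0.0148, 0.0157]
tcp_rot: [179.9, 0.0, 83.6]
force: [-0.3, -0.4, -0.1]
width: 0.0597
gripper_force: 0.0
```

Request:
send_rows:
  deltas:
    - {"x": 0, "y": 0, "z": 0, "rx": 0, "ry": 0, "rz": 0}
    - {"x": 0, "y": 0, "z": 0, "rx": 0, "ry": 0, "rz": 0}
    - {"x": 0, "y": 0, "z": 0, "rx": 0, "ry": 0, "rz": 0}
    - {"x": 0, "y": 0, "z": 0, "rx": 0, "ry": 0, "rz": 0}
    - {"x": 0, "y": 0, "z": 0, "rx": 0, "ry": 0, "rz": 0}
    - {"x": 0, "y": 0, "z": 0, "rx": 0, "ry": 0, "rz": 0}
    - {"x": 0, "y": 0, "z": 0, "rx": 0, "ry": 0, "rz": 0}
    - {"x": 0, "y": 0, "z": 0, "rx": 0, "ry": 0, "rz": 0}
  grip: -0.5
  grip_force: 40

```text
t: 8.53
tcp_pos: [0.4493, 0.0153, 0.0164]
tcp_rot: [179.9, 0.0, 83.6]
force: [-0.4, -0.2, 6.0]
width: 0.0316
gripper_force: 39.3
```

```bash
python3 - <<'E'
from h import *
one([(.4505,.0143,.085,83.6),(.6153,-.0806,.085,91.7),(.6153,-.0806,.04,91.7)])
E
```

```text
now 8.5333 [0.4493 0.0153 0.0164] [179.9   0.   83.6] 0.0316
(0.4505, 0.0143, 0.085, 83.6) {'x': -0.0011, 'y': 0.0019, 'z': -0.0858, 'rx': 0.005, 'ry': 0.001, 'rz': 0.001}
(0.6153, -0.0806, 0.085, 91.7) {'x': -0.0961, 'y': 0.2198, 'z': -0.0852, 'rx': 0.005, 'ry': 0.001, 'rz': -0.269}
(0.6153, -0.0806, 0.04, 91.7) {'x': -0.096, 'y': 0.2196, 'z': -0.0289, 'rx': 0.005, 'ry': 0.001, 'rz': -0.269}
```

Request:
send_rows:
  deltas:
    - {"x": 0, "y": 0, "z": -0.02, "rx": 0, "ry": 0, "rz": 0}
    - {"x": 0, "y": 0, "z": -0.055, "rx": 0, "ry": 0, "rz": 0}
    - {"x": -0.005, "y": 0.01, "z": -0.086, "rx": 0, "ry": 0, "rz": 0}
    - {"x": -0.02, "y": 0.045, "z": -0.086, "rx": 0, "ry": 0, "rz": -0.1}
    - {"x": -0.038, "y": 0.085, "z": -0.086, "rx": 0, "ry": 0, "rz": -0.2}
    - {"x": -0.055, "y": 0.125, "z": -0.086, "rx": 0, "ry": 0, "rz": -0.27}
    - {"x": -0.072, "y": 0.165, "z": -0.086, "rx": 0, "ry": 0, "rz": -0.27}
    - {"x": -0.088, "y": 0.2, "z": -0.075, "rx": 0, "ry": 0, "rz": -0.27}
    - {"x": -0.096, "y": 0.22, "z": -0.05, "rx": 0, "ry": 0, "rz": -0.27}
    - {"x": -0.096, "y": 0.22, "z": -0.03, "rx": 0, "ry": 0, "rz": -0.27}

```text
t: 9.37
tcp_pos: [0.6191, -0.083, 0.0391]
tcp_rot: [179.7, 0.1, 91.6]
force: [-0.1, -0.8, -1.3]
width: 0.0315
gripper_force: 40.1
```

Request:
send_rows:
  deltas:
    - {"x": 0, "y": 0, "z": 0, "rx": 0, "ry": 0, "rz": 0}
    - {"x": 0, "y": 0, "z": 0, "rx": 0, "ry": 0, "rz": 0}
    - {"x": 0, "y": 0, "z": 0, "rx": 0, "ry": 0, "rz": 0}
    - {"x": 0, "y": 0, "z": 0, "rx": 0, "ry": 0, "rz": 0}
    - {"x": 0, "y": 0, "z": 0, "rx": 0, "ry": 0, "rz": 0}
    - {"x": 0, "y": 0, "z": 0, "rx": 0, "ry": 0, "rz": 0}
    - {"x": 0, "y": 0, "z": 0, "rx": 0, "ry": 0, "rz": 0}
    - {"x": 0, "y": 0, "z": 0, "rx": 0, "ry": 0, "rz": 0}

```text
t: 10.03
tcp_pos: [0.6146, -0.0803, 0.0398]
tcp_rot: [180.0, 0.0, 91.7]
force: [-0.8, 0.5, -1.2]
width: 0.0318
gripper_force: 40.1
```

```bash
cat >> h.py <<'E'
def top(name,x,y,zlo,zhi,r=26,see=None):
    """height and outline (mm) of what stands round (x,y) mm, from the wrist"""
    o,_=tips(name); d=np.load(name+".npy"); W=cloud("wrist",d,o)*1000
    m=(d>0)&(abs(W[...,0]-x)<r)&(abs(W[...,1]-y)<r)&(W[...,2]>zlo)&(W[...,2]<zhi)&(cv2.imread(f"pics/{name}.png").max(2)>120)
    P=W[m]; Q=P[:,:2].astype(np.float32); print(name,m.sum(),np.percentile(P[:,2],[5,50,95]).round(1),Q.mean(0),cv2.minEnclosingCircle(Q),cv2.minAreaRect(Q))
E
python3 - <<'E'
from h import *
top("w8",615.3,-80.6,30,70,20); one([(.6153,-.0806,.0117,91.7)])
E
```

```text
w8 2866 [40.  47.2 48.5] [613.1164 -79.6325] ((615.8978271484375, -80.57890319824219), 21.92865753173828) ((612.8289184570312, -80.97289276123047), (34.2387809753418, 37.52457046508789), 75.61270904541016)
now 10.0833 [ 0.6145 -0.0803  0.0397] [180.    0.   91.7] 0.0317
(0.6153, -0.0806, 0.0117, 91.7) {'x': -0.0004, 'y': 0.0009, 'z': 0.0349, 'rx': 0.001, 'ry': 0.0, 'rz': 0.001}
```

Request:
send_rows:
  deltas:
    - {"x": 0, "y": 0.001, "z": 0.018, "rx": 0, "ry": 0, "rz": 0}
    - {"x": 0, "y": 0.001, "z": 0.028, "rx": 0, "ry": 0, "rz": 0}
    - {"x": 0, "y": 0.001, "z": 0.033, "rx": 0, "ry": 0, "rz": 0}
    - {"x": 0, "y": 0.001, "z": 0.0355, "rx": 0, "ry": 0, "rz": 0}
    - {"x": 0, "y": 0.001, "z": 0.0355, "rx": 0, "ry": 0, "rz": 0}
    - {"x": 0, "y": 0.001, "z": 0.0355, "rx": 0, "ry": 0, "rz": 0}

```text
t: 10.58
tcp_pos: [0.6142, -0.0801, 0.0114]
tcp_rot: [-179.9, -0.0, 91.7]
force: [-5.4, 0.3, 5.5]
width: 0.0313
gripper_force: 40.8
```

Request:
send_rows:
  deltas:
    - {"x": 0, "y": 0, "z": 0, "rx": 0, "ry": 0, "rz": 0}
    - {"x": 0, "y": 0, "z": 0, "rx": 0, "ry": 0, "rz": 0}
    - {"x": 0, "y": 0, "z": 0, "rx": 0, "ry": 0, "rz": 0}
    - {"x": 0, "y": 0, "z": 0, "rx": 0, "ry": 0, "rz": 0}
    - {"x": 0, "y": 0, "z": 0, "rx": 0, "ry": 0, "rz": 0}
  grip: -0.05

```text
t: 11.0
tcp_pos: [0.6153, -0.0804, 0.0108]
tcp_rot: [180.0, 0.0, 91.7]
force: [0.0, 0.3, -0.4]
width: 0.0404
gripper_force: 0.0
```

Request:
send_rows:
  deltas:
    - {"x": 0, "y": 0, "z": -0.01, "rx": 0, "ry": 0, "rz": 0}
    - {"x": 0, "y": 0, "z": -0.03, "rx": 0, "ry": 0, "rz": 0}
    - {"x": 0, "y": 0, "z": -0.07, "rx": 0, "ry": 0, "rz": 0}
    - {"x": 0, "y": 0, "z": -0.1, "rx": 0, "ry": 0, "rz": 0}
    - {"x": 0, "y": 0, "z": -0.1, "rx": 0, "ry": 0, "rz": 0}
    - {"x": 0, "y": 0, "z": -0.1, "rx": 0, "ry": 0, "rz": 0}

```text
t: 11.5
tcp_pos: [0.6172, -0.0808, 0.0934]
tcp_rot: [179.7, 0.1, 91.7]
force: [-0.4, -0.4, -0.3]
width: 0.0404
gripper_force: 0.0
```

```bash
python3 - <<'E'
from h import *
top("w9",615.3,-80.6,15,30,24)
one([(.4446,-.0570,.09,83.6),(.4446,-.057,.06,83.6)])
E
```

```text
w9 1189 [17.5 19.1 20.3] [612.8145  -80.38523] ((612.927490234375, -81.15100860595703), 17.220661163330078) ((612.9118041992188, -81.15730285644531), (34.068119049072266, 33.2048225402832), 89.60322570800781)
now 11.55 [ 0.6158 -0.0805  0.0917] [179.9   0.   91.7] 0.0408
(0.4446, -0.057, 0.09, 83.6) {'x': 0.0358, 'y': -0.213, 'z': 0.0018, 'rx': 0.003, 'ry': 0.001, 'rz': 0.271}
(0.4446, -0.057, 0.06, 83.6) {'x': 0.0358, 'y': -0.2131, 'z': 0.0393, 'rx': 0.003, 'ry': 0.001, 'rz': 0.271}
```

Bearing is placed: top at 19.1 mm, 2.5 mm off centre. Next is the block.

Request:
send_rows:
  deltas:
    - {"x": 0.007, "y": -0.043, "z": 0.002, "rx": 0, "ry": 0, "rz": 0.1}
    - {"x": 0.014, "y": -0.085, "z": 0.002, "rx": 0, "ry": 0, "rz": 0.2}
    - {"x": 0.021, "y": -0.128, "z": 0.002, "rx": 0, "ry": 0, "rz": 0.27}
    - {"x": 0.028, "y": -0.17, "z": 0.01, "rx": 0, "ry": 0, "rz": 0.27}
    - {"x": 0.036, "y": -0.213, "z": 0.03, "rx": 0, "ry": 0, "rz": 0.27}
    - {"x": 0.036, "y": -0.213, "z": 0.039, "rx": 0, "ry": 0, "rz": 0.27}
    - {"x": 0.036, "y": -0.213, "z": 0.039, "rx": 0, "ry": 0, "rz": 0.27}
    - {"x": 0.036, "y": -0.213, "z": 0.039, "rx": 0, "ry": 0, "rz": 0.27}
    - {"x": 0.036, "y": -0.213, "z": 0.039, "rx": 0, "ry": 0, "rz": 0.27}
    - {"x": 0.036, "y": -0.213, "z": 0.039, "rx": 0, "ry": 0, "rz": 0.27}
  grip: 0.15

```text
t: 12.38
tcp_pos: [0.4469, -0.0574, 0.0607]
tcp_rot: [179.8, 0.0, 83.6]
force: [-0.1, 0.2, -0.7]
width: 0.0492
gripper_force: 0.0
```

```bash
python3 - <<'E'
from h import *
top("w10",444.6,-57.5,17,42,36)
one([(.4446,-.057,.02,83.6)])
E
```

```text
w10 3265 [20.8 29.6 38.1] [444.12466  -55.800014] ((443.7850341796875, -56.61286926269531), 34.18904495239258) ((444.285400390625, -56.84449768066406), (55.954017639160156, 60.69461441040039), 33.35397720336914)
now 12.4333 [ 0.4467 -0.0574  0.0606] [179.8   0.   83.6] 0.0489
(0.4446, -0.057, 0.02, 83.6) {'x': 0.0002, 'y': -0.0028, 'z': 0.0508, 'rx': 0.006, 'ry': 0.001, 'rz': 0.001}
```

View pics/w10.png

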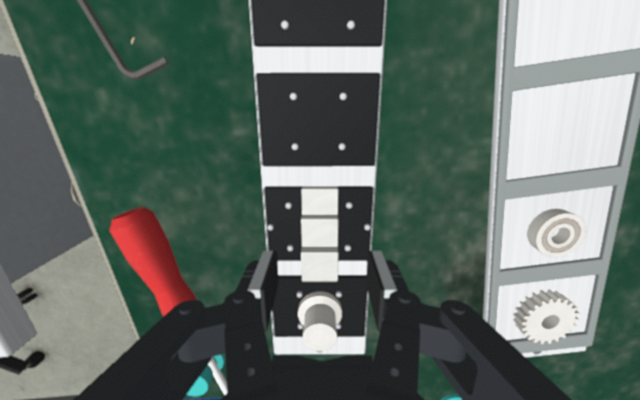

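The block is centred at (320,235) between the fingers, and the bearing (555,230) and gear (548,318) lie in their pockets. Descend and grip.

Request:
send_rows:
  deltas:
    - {"x": 0, "y": -0.002, "z": 0.025, "rx": 0, "ry": 0, "rz": 0}
    - {"x": 0, "y": -0.002, "z": 0.04, "rx": 0, "ry": 0, "rz": 0}
    - {"x": 0, "y": -0.002, "z": 0.048, "rx": 0, "ry": 0, "rz": 0}
    - {"x": 0, "y": -0.002, "z": 0.048, "rx": 0, "ry": 0, "rz": 0}
    - {"x": 0, "y": -0.002, "z": 0.048, "rx": 0, "ry": 0, "rz": 0}
    - {"x": 0, "y": -0.002, "z": 0.048, "rx": 0, "ry": 0, "rz": 0}

```text
t: 12.93
tcp_pos: [0.4435, -0.0568, 0.022]
tcp_rot: [179.9, 0.0, 83.6]
force: [-0.3, -0.9, -0.1]
width: 0.0495
gripper_force: 0.0
```

Request:
send_rows:
  deltas:
    - {"x": 0, "y": 0, "z": 0, "rx": 0, "ry": 0, "rz": 0}
    - {"x": 0, "y": 0, "z": 0, "rx": 0, "ry": 0, "rz": 0}
    - {"x": 0, "y": 0, "z": 0, "rx": 0, "ry": 0, "rz": 0}
    - {"x": 0, "y": 0, "z": 0, "rx": 0, "ry": 0, "rz": 0}
    - {"x": 0, "y": 0, "z": 0, "rx": 0, "ry": 0, "rz": 0}
    - {"x": 0, "y": 0, "z": 0, "rx": 0, "ry": 0, "rz": 0}
    - {"x": 0, "y": 0, "z": 0, "rx": 0, "ry": 0, "rz": 0}
    - {"x": 0, "y": 0, "z": 0, "rx": 0, "ry": 0, "rz": 0}
  grip: -0.8
  grip_force: 50

```text
t: 13.6
tcp_pos: [0.4435, -0.0567, 0.0223]
tcp_rot: [179.9, 0.0, 83.6]
force: [-0.4, 0.2, 5.8]
width: 0.0225
gripper_force: 49.5
```

```bash
python3 - <<'E'
from h import *
o=get_obs(); x,y,z=o["tcp_pos"]
plan([(x,y,.09,83.6),(.5,-.04,.09,111),(.56,-.02,.09,140),(.6132,-.0086,.09,168),(.6132,-.0086,.05,181.7-7)])
one([])
E
```

```text
(np.float64(0.4435467586676771), np.float64(-0.056746013965099), 0.09, 83.6) -> {'x': -0.0, 'y': 0.0002, 'z': -0.0847, 'rx': 0.0044, 'ry': 0.0007, 'rz': 0.0007} rows>=1.6
(0.5, -0.04, 0.09, 111) -> {'x': 0.0286, 'y': 0.0678, 'z': 0.0, 'rx': -0.0, 'ry': -0.0, 'rz': -0.9133} rows>=3.8
(0.56, -0.02, 0.09, 140) -> {'x': -0.0035, 'y': 0.079, 'z': 0.0, 'rx': -0.0, 'ry': -0.0, 'rz': -0.9667} rows>=4.1
(0.6132, -0.0086, 0.09, 168) -> {'x': -0.0418, 'y': 0.0536, 'z': 0.0, 'rx': -0.0, 'ry': -0.0, 'rz': -0.9333} rows>=3.9
(0.6132, -0.0086, 0.05, 174.7) -> {'x': -0.0, 'y': 0.0001, 'z': 0.05, 'rx': -0.0, 'ry': -0.0, 'rz': -0.2233} rows>=1.0
now 13.6 [ 0.4435 -0.0567  0.0223] [179.9   0.   83.6] 0.0225
```

Request:
send_rows:
  deltas:
    - {"x": 0, "y": 0, "z": -0.02, "rx": 0, "ry": 0, "rz": 0}
    - {"x": 0, "y": 0, "z": -0.05, "rx": 0, "ry": 0, "rz": 0}
    - {"x": 0, "y": 0, "z": -0.085, "rx": 0, "ry": 0, "rz": 0}
    - {"x": 0.02, "y": 0.04, "z": -0.085, "rx": 0, "ry": 0, "rz": -0.2}
    - {"x": 0.0286, "y": 0.068, "z": -0.085, "rx": 0, "ry": 0, "rz": -0.4}
    - {"x": 0.0286, "y": 0.068, "z": -0.085, "rx": 0, "ry": 0, "rz": -0.6}
    - {"x": 0.0286, "y": 0.068, "z": -0.085, "rx": 0, "ry": 0, "rz": -0.8}
    - {"x": 0.0286, "y": 0.068, "z": -0.085, "rx": 0, "ry": 0, "rz": -0.913}

```text
t: 14.27
tcp_pos: [0.4992, -0.0396, 0.0892]
tcp_rot: [-180.0, -0.0, 111.3]
force: [0.8, 0.0, -1.0]
width: 0.0223
gripper_force: 49.5
```

Request:
send_rows:
  deltas:
    - {"x": -0.001, "y": 0.016, "z": 0, "rx": 0, "ry": 0, "rz": -0.2}
    - {"x": -0.002, "y": 0.032, "z": 0, "rx": 0, "ry": 0, "rz": -0.4}
    - {"x": -0.003, "y": 0.048, "z": 0, "rx": 0, "ry": 0, "rz": -0.6}
    - {"x": -0.0035, "y": 0.064, "z": 0, "rx": 0, "ry": 0, "rz": -0.8}
    - {"x": -0.0035, "y": 0.079, "z": 0, "rx": 0, "ry": 0, "rz": -0.967}

```text
t: 14.68
tcp_pos: [0.5594, -0.0195, 0.0891]
tcp_rot: [-180.0, -0.0, 140.3]
force: [-0.8, -0.2, -0.3]
width: 0.0227
gripper_force: 49.5
```

Request:
send_rows:
  deltas:
    - {"x": -0.009, "y": 0.011, "z": 0, "rx": 0, "ry": 0, "rz": -0.2}
    - {"x": -0.018, "y": 0.022, "z": 0, "rx": 0, "ry": 0, "rz": -0.4}
    - {"x": -0.027, "y": 0.033, "z": 0, "rx": 0, "ry": 0, "rz": -0.6}
    - {"x": -0.036, "y": 0.044, "z": 0, "rx": 0, "ry": 0, "rz": -0.8}
    - {"x": -0.042, "y": 0.0535, "z": 0, "rx": 0, "ry": 0, "rz": -0.933}

```text
t: 15.1
tcp_pos: [0.6128, -0.0085, 0.089]
tcp_rot: [-180.0, -0.0, 168.3]
force: [0.0, -0.7, -1.5]
width: 0.0222
gripper_force: 49.5
```

Request:
send_rows:
  deltas:
    - {"x": 0, "y": 0, "z": 0.02, "rx": 0, "ry": 0, "rz": -0.2}
    - {"x": 0, "y": 0, "z": 0.04, "rx": 0, "ry": 0, "rz": -0.4}
    - {"x": 0, "y": 0, "z": 0.05, "rx": 0, "ry": 0, "rz": -0.457}
    - {"x": 0, "y": 0, "z": 0.05, "rx": 0, "ry": 0, "rz": -0.457}
    - {"x": 0, "y": 0, "z": 0.05, "rx": 0, "ry": 0, "rz": -0.457}
    - {"x": 0, "y": 0, "z": 0.05, "rx": 0, "ry": 0, "rz": -0.457}
    - {"x": 0, "y": 0, "z": 0.05, "rx": 0, "ry": 0, "rz": -0.457}
    - {"x": 0, "y": 0, "z": 0.05, "rx": 0, "ry": 0, "rz": -0.457}

```text
t: 15.77
tcp_pos: [0.6131, -0.0087, 0.0503]
tcp_rot: [-180.0, 0.1, -178.3]
force: [-0.9, 0.3, -0.9]
width: 0.0224
gripper_force: 49.5
```

```bash
python3 - <<'E'
from h import *
top("w11",613,-9,36,75,34); one([(.6132,-.0086,.0173,181.7)])
E
```

```text
w11 5536 [48.7 57.8 66.5] [608.2149    -9.878456] ((610.783935546875, -10.08012580871582), 32.46870803833008) ((610.7971801757812, -12.608131408691406), (60.81798553466797, 44.31222915649414), 1.7233065366744995)
now 15.8167 [ 0.613  -0.0086  0.0502] [-1.800e+02  1.000e-01 -1.783e+02] 0.0227
(0.6132, -0.0086, 0.0173, 181.7) {'x': -0.0002, 'y': 0.0001, 'z': 0.0411, 'rx': -0.001, 'ry': 0.003, 'rz': 0.0}
```

View pics/w11.png

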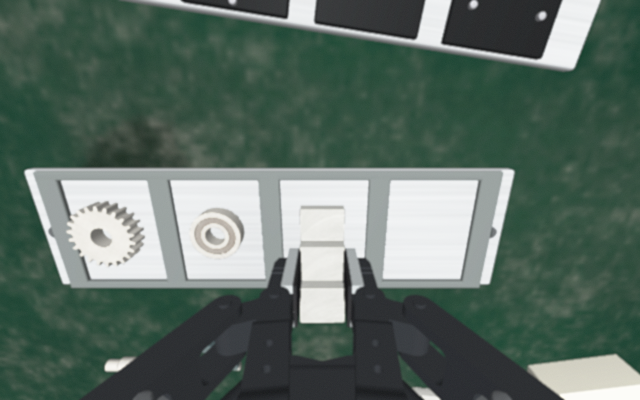

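The block hangs over pocket 2 at (322,265), with its length across the rack. Lower and release.

Request:
send_rows:
  deltas:
    - {"x": 0, "y": 0, "z": 0.02, "rx": 0, "ry": 0, "rz": 0}
    - {"x": 0, "y": 0, "z": 0.032, "rx": 0, "ry": 0, "rz": 0}
    - {"x": 0, "y": 0, "z": 0.038, "rx": 0, "ry": 0, "rz": 0}
    - {"x": 0, "y": 0, "z": 0.041, "rx": 0, "ry": 0, "rz": 0}
    - {"x": 0, "y": 0, "z": 0.041, "rx": 0, "ry": 0, "rz": 0}
    - {"x": 0, "y": 0, "z": 0.041, "rx": 0, "ry": 0, "rz": 0}
    - {"x": 0, "y": 0, "z": 0.041, "rx": 0, "ry": 0, "rz": 0}

```text
t: 16.4
tcp_pos: [0.6113, -0.0085, 0.0173]
tcp_rot: [180.0, -0.1, -178.3]
force: [-4.5, 0.3, 6.9]
width: 0.0224
gripper_force: 50.4
```

Request:
send_rows:
  deltas:
    - {"x": 0, "y": 0, "z": 0, "rx": 0, "ry": 0, "rz": 0}
    - {"x": 0, "y": 0, "z": 0, "rx": 0, "ry": 0, "rz": 0}
    - {"x": 0, "y": 0, "z": 0, "rx": 0, "ry": 0, "rz": 0}
    - {"x": 0, "y": 0, "z": 0, "rx": 0, "ry": 0, "rz": 0}
    - {"x": 0, "y": 0, "z": 0, "rx": 0, "ry": 0, "rz": 0}
  grip: -0.25

```text
t: 16.82
tcp_pos: [0.6124, -0.0086, 0.0164]
tcp_rot: [-180.0, 0.0, -178.3]
force: [-0.1, -0.2, 0.2]
width: 0.0315
gripper_force: 0.0
```

Request:
send_rows:
  deltas:
    - {"x": 0, "y": 0, "z": -0.01, "rx": 0, "ry": 0, "rz": 0}
    - {"x": 0, "y": 0, "z": -0.03, "rx": 0, "ry": 0, "rz": 0}
    - {"x": 0, "y": 0, "z": -0.07, "rx": 0, "ry": 0, "rz": 0}
    - {"x": 0, "y": 0, "z": -0.1, "rx": 0, "ry": 0, "rz": 0}
    - {"x": 0, "y": 0, "z": -0.1, "rx": 0, "ry": 0, "rz": 0}
    - {"x": 0, "y": 0, "z": -0.1, "rx": 0, "ry": 0, "rz": 0}

```text
t: 17.32
tcp_pos: [0.6143, -0.0088, 0.099]
tcp_rot: [-180.0, 0.3, -178.3]
force: [0.6, 0.5, -1.3]
width: 0.0318
gripper_force: 0.0
```

```bash
python3 - <<'E'
from h import *
top("w12",613,-9,13,40,36)
d=np.load("w12.npy"); 
plan([(.55,-.04,.1,152),(.5,-.08,.1,124),(.455,-.12,.1,96),(.436,-.1283,.07,83.6)])
E
```

```text
w12 2669 [13.2 24.4 33.2] [609.0407   -10.076077] ((613.3771362304688, -9.535831451416016), 49.86206817626953) ((612.981201171875, -8.998695373535156), (71.0704116821289, 71.96160125732422), 0.3143194913864136)
(0.55, -0.04, 0.1, 152) -> {'x': 0.0797, 'y': -0.0369, 'z': -0.0035, 'rx': 0.0002, 'ry': 0.0031, 'rz': 0.9906} rows>=4.2
(0.5, -0.08, 0.1, 124) -> {'x': 0.0317, 'y': -0.0735, 'z': -0.0001, 'rx': 0.0, 'ry': -0.0, 'rz': 0.9333} rows>=3.9
(0.455, -0.12, 0.1, 96) -> {'x': -0.01, 'y': -0.0746, 'z': 0.0, 'rx': 0.0, 'ry': -0.0001, 'rz': 0.9334} rows>=3.9
(0.436, -0.1283, 0.07, 83.6) -> {'x': -0.0078, 'y': -0.0247, 'z': 0.0375, 'rx': 0.0, 'ry': 0.0, 'rz': 0.4133} rows>=1.7
```

Block placed: step heights read 16, 24 and 32 mm, so it is flat on the floor. Next is the bush.

Request:
send_rows:
  deltas:
    - {"x": 0.016, "y": -0.007, "z": 0, "rx": 0, "ry": 0, "rz": 0.2}
    - {"x": 0.032, "y": -0.014, "z": 0, "rx": 0, "ry": 0, "rz": 0.4}
    - {"x": 0.048, "y": -0.022, "z": 0, "rx": 0, "ry": 0, "rz": 0.6}
    - {"x": 0.064, "y": -0.03, "z": 0, "rx": 0, "ry": 0, "rz": 0.8}
    - {"x": 0.08, "y": -0.037, "z": 0, "rx": 0, "ry": 0, "rz": 0.99}
  grip: 0.4

```text
t: 17.78
tcp_pos: [0.5472, -0.0401, 0.0948]
tcp_rot: [-179.9, -0.2, 151.7]
force: [0.4, -1.0, 0.0]
width: 0.0598
gripper_force: 0.0
```

Request:
send_rows:
  deltas:
    - {"x": 0.007, "y": -0.015, "z": 0, "rx": 0, "ry": 0, "rz": 0.2}
    - {"x": 0.014, "y": -0.03, "z": 0, "rx": 0, "ry": 0, "rz": 0.4}
    - {"x": 0.02, "y": -0.045, "z": 0, "rx": 0, "ry": 0, "rz": 0.6}
    - {"x": 0.026, "y": -0.06, "z": 0, "rx": 0, "ry": 0, "rz": 0.8}
    - {"x": 0.032, "y": -0.0735, "z": 0, "rx": 0, "ry": 0, "rz": 0.933}

```text
t: 18.2
tcp_pos: [0.497, -0.08, 0.095]
tcp_rot: [-179.9, -0.1, 123.8]
force: [-0.3, 0.3, -0.4]
width: 0.0598
gripper_force: 0.0
```

Request:
send_rows:
  deltas:
    - {"x": -0.002, "y": -0.015, "z": 0, "rx": 0, "ry": 0, "rz": 0.2}
    - {"x": -0.004, "y": -0.03, "z": 0, "rx": 0, "ry": 0, "rz": 0.4}
    - {"x": -0.006, "y": -0.045, "z": 0, "rx": 0, "ry": 0, "rz": 0.6}
    - {"x": -0.008, "y": -0.06, "z": 0, "rx": 0, "ry": 0, "rz": 0.8}
    - {"x": -0.01, "y": -0.0746, "z": 0, "rx": 0, "ry": 0, "rz": 0.933}

```text
t: 18.62
tcp_pos: [0.4522, -0.1198, 0.0951]
tcp_rot: [-179.8, -0.1, 95.8]
force: [0.3, -0.1, -0.3]
width: 0.06
gripper_force: 0.0
```

Request:
send_rows:
  deltas:
    - {"x": -0.004, "y": -0.012, "z": 0.018, "rx": 0, "ry": 0, "rz": 0.2}
    - {"x": -0.008, "y": -0.025, "z": 0.0375, "rx": 0, "ry": 0, "rz": 0.413}
    - {"x": -0.008, "y": -0.025, "z": 0.0375, "rx": 0, "ry": 0, "rz": 0.413}
    - {"x": -0.008, "y": -0.025, "z": 0.0375, "rx": 0, "ry": 0, "rz": 0.413}
    - {"x": -0.008, "y": -0.025, "z": 0.0375, "rx": 0, "ry": 0, "rz": 0.413}
    - {"x": -0.008, "y": -0.025, "z": 0.0375, "rx": 0, "ry": 0, "rz": 0.413}
    - {"x": -0.008, "y": -0.025, "z": 0.0375, "rx": 0, "ry": 0, "rz": 0.413}

```text
t: 19.2
tcp_pos: [0.4361, -0.1286, 0.0672]
tcp_rot: [179.9, 0.0, 83.7]
force: [0.4, 1.3, 0.0]
width: 0.06
gripper_force: 0.0
```

```bash
python3 - <<'E'
from h import *
top("w13",436,-128,40,48,24)
o=get_obs(); d=np.load("w13.npy"); W=cloud("wrist",d,o)*1000; im=cv2.imread("pics/w13.png")
m=(d>0)&(abs(W[...,0]-436)<20)&(abs(W[...,1]+128)<20)&(W[...,2]>17.5)&(W[...,2]<23.5)&(im.max(2)>120); Q=W[m][:,:2].astype(np.float32); print("flange",m.sum(),cv2.minEnclosingCircle(Q))
one([(.436,-.1283,.0155,83.6)])
E
```

```text
w13 1044 [42.2 43.4 44.3] [ 436.01703 -128.00835] ((436.04888916015625, -128.6293487548828), 12.427062034606934) ((435.9817810058594, -128.74685668945312), (23.83740234375, 24.042688369750977), 29.337953567504883)
flange 627 ((434.68792724609375, -128.5245361328125), 22.13639259338379)
now 19.25 [ 0.4359 -0.1286  0.0671] [179.9   0.   83.7] 0.0596
(0.436, -0.1283, 0.0155, 83.6) {'x': 0.0004, 'y': -0.0001, 'z': 0.0645, 'rx': 0.003, 'ry': 0.001, 'rz': 0.004}
```

View pics/w13.png

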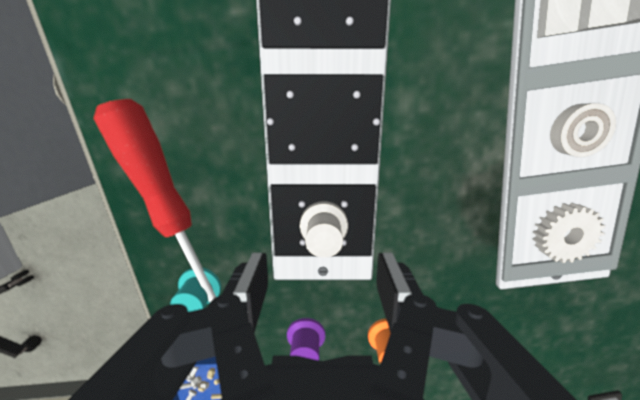

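The bush is at (322,225) with its top at 43.4 mm, and the coloured look-alikes are outside the fingers' path. Descend and grip at the flange.

Request:
send_rows:
  deltas:
    - {"x": 0, "y": 0, "z": 0.03, "rx": 0, "ry": 0, "rz": 0}
    - {"x": 0, "y": 0, "z": 0.05, "rx": 0, "ry": 0, "rz": 0}
    - {"x": 0, "y": 0, "z": 0.06, "rx": 0, "ry": 0, "rz": 0}
    - {"x": 0, "y": 0, "z": 0.0645, "rx": 0, "ry": 0, "rz": 0}
    - {"x": 0, "y": 0, "z": 0.0645, "rx": 0, "ry": 0, "rz": 0}
    - {"x": 0, "y": 0, "z": 0.0645, "rx": 0, "ry": 0, "rz": 0}
    - {"x": 0, "y": 0, "z": 0.0645, "rx": 0, "ry": 0, "rz": 0}

```text
t: 19.83
tcp_pos: [0.4357, -0.1288, 0.0158]
tcp_rot: [179.9, 0.0, 83.7]
force: [-0.6, -0.2, 0.2]
width: 0.0601
gripper_force: 0.0
```

Request:
send_rows:
  deltas:
    - {"x": 0, "y": 0, "z": 0, "rx": 0, "ry": 0, "rz": 0}
    - {"x": 0, "y": 0, "z": 0, "rx": 0, "ry": 0, "rz": 0}
    - {"x": 0, "y": 0, "z": 0, "rx": 0, "ry": 0, "rz": 0}
    - {"x": 0, "y": 0, "z": 0, "rx": 0, "ry": 0, "rz": 0}
    - {"x": 0, "y": 0, "z": 0, "rx": 0, "ry": 0, "rz": 0}
    - {"x": 0, "y": 0, "z": 0, "rx": 0, "ry": 0, "rz": 0}
    - {"x": 0, "y": 0, "z": 0, "rx": 0, "ry": 0, "rz": 0}
    - {"x": 0, "y": 0, "z": 0, "rx": 0, "ry": 0, "rz": 0}
  grip: -0.5
  grip_force: 45

```text
t: 20.5
tcp_pos: [0.4356, -0.1288, 0.016]
tcp_rot: [179.9, 0.0, 83.6]
force: [-1.6, 0.3, 7.0]
width: 0.0304
gripper_force: 43.9
```

```bash
python3 - <<'E'
from h import *
one([(.436,-.1283,.10,83.6),(.611,.0636,.10,91.7),(.611,.0636,.04,91.7)])
E
```

```text
now 20.5 [ 0.4356 -0.1288  0.016 ] [179.9   0.   83.6] 0.0304
(0.436, -0.1283, 0.1, 83.6) {'x': 0.0006, 'y': 0.0006, 'z': -0.105, 'rx': 0.003, 'ry': 0.001, 'rz': 0.002}
(0.611, 0.0636, 0.1, 91.7) {'x': 0.2632, 'y': 0.1915, 'z': -0.1048, 'rx': 0.003, 'ry': 0.001, 'rz': -0.268}
(0.611, 0.0636, 0.04, 91.7) {'x': 0.2632, 'y': 0.1913, 'z': -0.0298, 'rx': 0.003, 'ry': 0.001, 'rz': -0.268}
```

Request:
send_rows:
  deltas:
    - {"x": 0, "y": 0, "z": -0.01, "rx": 0, "ry": 0, "rz": 0}
    - {"x": 0, "y": 0, "z": -0.025, "rx": 0, "ry": 0, "rz": 0}
    - {"x": 0, "y": 0, "z": -0.04, "rx": 0, "ry": 0, "rz": 0}
    - {"x": 0, "y": 0, "z": -0.06, "rx": 0, "ry": 0, "rz": 0}
    - {"x": 0, "y": 0, "z": -0.08, "rx": 0, "ry": 0, "rz": 0}
    - {"x": 0, "y": 0, "z": -0.1, "rx": 0, "ry": 0, "rz": 0}
    - {"x": 0, "y": 0, "z": -0.105, "rx": 0, "ry": 0, "rz": 0}
    - {"x": 0, "y": 0, "z": -0.105, "rx": 0, "ry": 0, "rz": 0}

```text
t: 21.17
tcp_pos: [0.436, -0.129, 0.1003]
tcp_rot: [179.8, 0.1, 83.6]
force: [-0.2, 0.8, -1.4]
width: 0.0302
gripper_force: 44.6
```

```bash
python3 - <<'E'
from h import *
top("w14",436,-128,120,140,30)
one([(.611,.0636,.10,91.7),(.611,.0636,.04,91.7)])
E
```

```text
w14 2193 [122.5 127.6 138.2] [ 434.8865  -126.49537] ((434.917724609375, -126.33073425292969), 22.355350494384766) ((434.7891845703125, -128.72079467773438), (24.65790367126465, 42.41120529174805), 83.91704559326172)
now 21.2167 [ 0.4352 -0.1287  0.0993] [179.9   0.   83.6] 0.0304
(0.611, 0.0636, 0.1, 91.7) {'x': 0.2632, 'y': 0.1918, 'z': -0.0008, 'rx': 0.002, 'ry': 0.001, 'rz': -0.268}
(0.611, 0.0636, 0.04, 91.7) {'x': 0.2632, 'y': 0.1917, 'z': 0.0742, 'rx': 0.002, 'ry': 0.001, 'rz': -0.268}
```

View pics/w14.png

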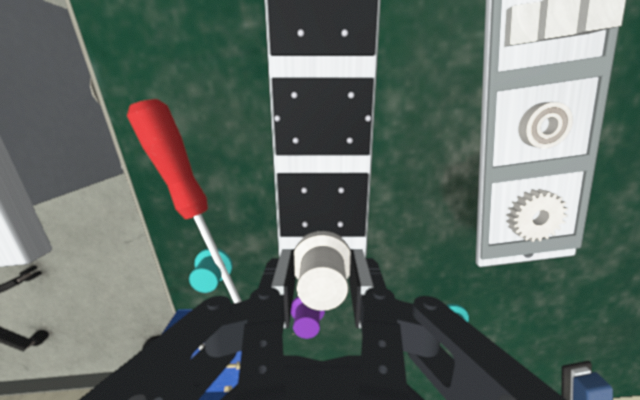

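The bush is held upright between the pads at (322,270). Carry it to pocket 1.

Request:
send_rows:
  deltas:
    - {"x": 0.02, "y": 0.014, "z": 0, "rx": 0, "ry": 0, "rz": -0.05}
    - {"x": 0.05, "y": 0.036, "z": 0, "rx": 0, "ry": 0, "rz": -0.1}
    - {"x": 0.085, "y": 0.062, "z": 0, "rx": 0, "ry": 0, "rz": -0.15}
    - {"x": 0.12, "y": 0.088, "z": 0, "rx": 0, "ry": 0, "rz": -0.2}
    - {"x": 0.155, "y": 0.113, "z": 0, "rx": 0, "ry": 0, "rz": -0.268}
    - {"x": 0.19, "y": 0.139, "z": 0, "rx": 0, "ry": 0, "rz": -0.268}
    - {"x": 0.22, "y": 0.16, "z": 0, "rx": 0, "ry": 0, "rz": -0.268}
    - {"x": 0.245, "y": 0.178, "z": 0, "rx": 0, "ry": 0, "rz": -0.268}
    - {"x": 0.258, "y": 0.188, "z": 0.01, "rx": 0, "ry": 0, "rz": -0.268}
    - {"x": 0.263, "y": 0.192, "z": 0.03, "rx": 0, "ry": 0, "rz": -0.268}

```text
t: 22.05
tcp_pos: [0.6132, 0.0652, 0.0748]
tcp_rot: [179.8, 0.0, 91.8]
force: [0.7, -0.3, -1.4]
width: 0.0299
gripper_force: 44.6
```

Request:
send_rows:
  deltas:
    - {"x": 0, "y": 0, "z": 0.02, "rx": 0, "ry": 0, "rz": 0}
    - {"x": 0, "y": 0, "z": 0.04, "rx": 0, "ry": 0, "rz": 0}
    - {"x": 0, "y": 0, "z": 0.045, "rx": 0, "ry": 0, "rz": 0}
    - {"x": 0, "y": 0, "z": 0.045, "rx": 0, "ry": 0, "rz": 0}
    - {"x": 0, "y": 0, "z": 0.045, "rx": 0, "ry": 0, "rz": 0}
    - {"x": 0, "y": 0, "z": 0.045, "rx": 0, "ry": 0, "rz": 0}
    - {"x": 0, "y": 0, "z": 0.045, "rx": 0, "ry": 0, "rz": 0}
    - {"x": 0, "y": 0, "z": 0.045, "rx": 0, "ry": 0, "rz": 0}

```text
t: 22.72
tcp_pos: [0.6116, 0.0634, 0.04]
tcp_rot: [179.9, 0.0, 91.7]
force: [-0.4, -0.3, -1.1]
width: 0.0302
gripper_force: 44.7
```

```bash
python3 - <<'E'
from h import *
top("w15",611,64,61,75,20)
one([(.611,.0636,.0115,91.7)])
E
```

```text
w15 1950 [63.6 67.2 68.1] [609.98627  65.10453] ((610.4224853515625, 59.1679573059082), 17.04075050354004) ((610.3683471679688, 63.70821762084961), (30.234832763671875, 24.859952926635742), 0.5174409747123718)
now 22.7667 [0.6115 0.0636 0.0398] [179.9   0.   91.7] 0.0303
(0.611, 0.0636, 0.0115, 91.7) {'x': 0.0001, 'y': -0.0007, 'z': 0.0354, 'rx': 0.003, 'ry': 0.0, 'rz': -0.001}
```

Request:
send_rows:
  deltas:
    - {"x": 0, "y": 0, "z": 0.018, "rx": 0, "ry": 0, "rz": 0}
    - {"x": 0, "y": 0, "z": 0.028, "rx": 0, "ry": 0, "rz": 0}
    - {"x": 0, "y": 0, "z": 0.033, "rx": 0, "ry": 0, "rz": 0}
    - {"x": 0, "y": 0, "z": 0.0358, "rx": 0, "ry": 0, "rz": 0}
    - {"x": 0, "y": 0, "z": 0.0358, "rx": 0, "ry": 0, "rz": 0}
    - {"x": 0, "y": 0, "z": 0.0358, "rx": 0, "ry": 0, "rz": 0}
    - {"x": 0, "y": 0, "z": 0.0358, "rx": 0, "ry": 0, "rz": 0}

```text
t: 23.35
tcp_pos: [0.6099, 0.0636, 0.011]
tcp_rot: [-179.9, 0.0, 91.7]
force: [-3.8, -0.4, 6.2]
width: 0.0302
gripper_force: 45.4
```

Request:
send_rows:
  deltas:
    - {"x": 0, "y": 0, "z": 0, "rx": 0, "ry": 0, "rz": 0}
    - {"x": 0, "y": 0, "z": 0, "rx": 0, "ry": 0, "rz": 0}
    - {"x": 0, "y": 0, "z": 0, "rx": 0, "ry": 0, "rz": 0}
    - {"x": 0, "y": 0, "z": 0, "rx": 0, "ry": 0, "rz": 0}
    - {"x": 0, "y": 0, "z": 0, "rx": 0, "ry": 0, "rz": 0}
  grip: -0.03

```text
t: 23.77
tcp_pos: [0.6109, 0.0636, 0.0102]
tcp_rot: [180.0, 0.0, 91.7]
force: [0.1, -0.2, 0.0]
width: 0.0413
gripper_force: 0.0
```

Request:
send_rows:
  deltas:
    - {"x": 0, "y": 0, "z": -0.01, "rx": 0, "ry": 0, "rz": 0}
    - {"x": 0, "y": 0, "z": -0.03, "rx": 0, "ry": 0, "rz": 0}
    - {"x": 0, "y": 0, "z": -0.06, "rx": 0, "ry": 0, "rz": 0}
    - {"x": 0, "y": 0, "z": -0.1, "rx": 0, "ry": 0, "rz": 0}
    - {"x": -0.01, "y": -0.04, "z": -0.13, "rx": 0, "ry": 0, "rz": 0}
    - {"x": -0.02, "y": -0.08, "z": -0.16, "rx": 0, "ry": 0, "rz": 0}
    - {"x": -0.02, "y": -0.1, "z": -0.18, "rx": 0, "ry": 0, "rz": 0}
    - {"x": -0.02, "y": -0.1, "z": -0.18, "rx": 0, "ry": 0, "rz": 0}
    - {"x": -0.02, "y": -0.1, "z": -0.18, "rx": 0, "ry": 0, "rz": 0}
    - {"x": -0.02, "y": -0.1, "z": -0.18, "rx": 0, "ry": 0, "rz": 0}

```text
t: 24.6
tcp_pos: [0.5321, 0.0454, 0.154]
tcp_rot: [179.9, 0.0, 91.7]
force: [0.1, -0.1, -0.8]
width: 0.0414
gripper_force: 0.0
```

```bash
python3 - <<'E'
from h import *
for n,x,y,a,b in (("bush",611,63.6,35,42),("block",613,-9,14,36),("bearing",615,-81,15,24),("gear",617,-153,15,25)):
    print(n); top("e_"+n,x,y,a,b,27 if n!="block" else 31)
one([])
E
```

```text
bush
e_bush 537 [37.  38.5 39.6] [607.9906  64.2194] ((608.5545654296875, 64.09219360351562), 12.221587181091309) ((608.3358154296875, 63.9207763671875), (23.566946029663086, 23.38443946838379), 77.09624481201172)
block
e_block 1314 [16.  24.9 33.2] [611.42554  -8.43679] ((617.523681640625, -8.386969566345215), 38.5081672668457) ((616.84033203125, -3.6564865112304688), (49.90658187866211, 69.0837173461914), 73.20550537109375)
bearing
e_bearing 6 [16.7 17.1 19.7] [623.9883  -68.73493] ((624.27197265625, -69.02110290527344), 3.2538697719573975) ((624.2720336914062, -69.02104949951172), (0.14627981185913086, 6.5063700675964355), 47.074363708496094)
gear
e_gear 6 [15.1 15.9 19.1] [ 593.9706  -154.39223] ((594.0800170898438, -154.01580810546875), 2.8158886432647705) ((594.1090698242188, -154.0245819091797), (5.581981182098389, 0.8063827753067017), 73.2015380859375)
now 24.8 [0.5314 0.0454 0.1529] [-179.9   -0.    91.7] 0.0412
```

View pics/e_gear.png

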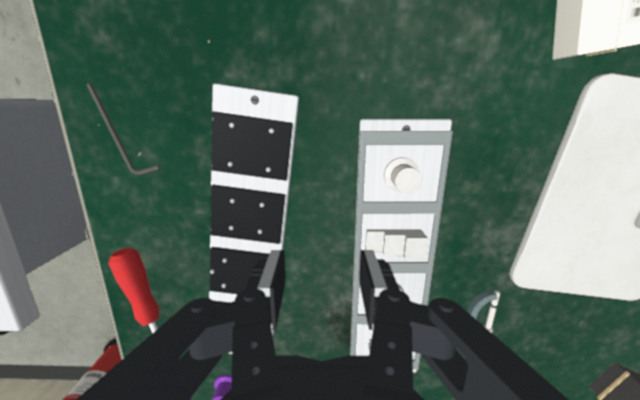

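The bush (403,177) stands at 38.5 mm in pocket 1 and the block (397,242) is flat in pocket 2. The fingers hide the other two here, but the earlier views showed both flat in their pockets. Everything is released and clear, so I'll hand in.

```bash
python3 -c "
from bench import env
print(env.job_done())"
```

```text
the job is handed in; nothing more can be done
None
```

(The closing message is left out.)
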